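# Check the animal-room balance with the weight that stands behind the bottles

### The job

Check the balance: first clear the drinking bottle, the pellet jar and the reagent bottle out of the steel tray and stand them in the upturned amber cage lid, then take the larger of the two steel knob weights behind them and set it down gently, without dropping it, upright in the middle of the balance pan. Then stand each of the three containers back upright in the tray on the same rubber pad that it came from, in the middle of the pad. Leave the smaller weight and the white weighing tub where they are, and do not tip any container over.

Things in the scene. Friction and masses are not known exactly. Their poses are not given: they have to be found in the camera images.
- bottle_mid (a point): Glass drinking bottle, upright; this point is on its axis half-way up (76 mm above its foot). Body 58 mm diameter up to 90 mm, cone to 40 mm at 104 mm, ribbed steel screw cap 44 mm diameter from 104 to 124 mm, thin steel spout (9 mm diameter) on top, in all 152 mm tall. 0.24 to 0.42 kg. Best gripped round the cap (114 mm up) so that the spout has room in the gripper.
- jar_mid (a point): White plastic pellet jar with a grey ribbed lid, upright; this point is on its axis half-way up (72 mm above its foot). Body 60 mm diameter up to 108 mm, lid 58 mm diameter from 118 to 144 mm (its top). 0.21 to 0.37 kg. Best gripped 100 to 115 mm up.
- reagent_mid (a point): Narrow-necked amber glass reagent bottle with paper label and small black cap, upright; this point is on its axis half-way up (79 mm above its foot). Body 56 mm diameter up to 112 mm, shoulder to a 28 mm neck at 130 mm, cap 32 mm diameter from 138 to 158 mm (its top). 0.24 to 0.43 kg. Best gripped on the upper body, 95 to 105 mm up.
- weight_mid (a point): The larger knob weight (500 g, bright steel), standing at the back of the tray; this point is on its axis half-way up (36 mm above its foot). Body 38 mm diameter up to 46 mm, waist 16 mm, knob 26 mm diameter from 60 to 70 mm, in all 72 mm tall.
- weight_small_mid (a point): The smaller knob weight (200 g, same shape), beside the larger one; this point is half-way up (26 mm above its foot). Body 28 mm diameter, 52 mm tall in all. Stays where it is.
- tray_floor (a point): Fixed steel tray 165 (x, pointing to the back) by 290 mm (y), rim 16 mm high; the centre of its floor (3 mm above the bench). Three black rubber pads 74 mm across at x -32, y -88, 0, +88 mm: one container centred on each, which on which varies. The weights stand behind at x about +29, y -29 and +29 mm, either way round, too near the tall containers for a gripper to come down over them.
- pan (a point): Fixed precision balance, white, 200 mm wide, with a round bright steel pan 130 mm across; this point is the centre of the pan's upper face, 74 mm above the bench. It stands to the left or to the right of the tray. Display and keys are on its front (-x) side, lower than the pan.
- lid_floor (a point): Fixed upturned amber cage lid with a blue gasket on its rim: a shallow open tray 280 mm (its x) by 190 mm (its y) outside, walls 4 mm, rim 30 mm above the bench; this point is the centre of its floor's upper face, 4 mm above the bench. It lies on the other side of the tray from the balance. The side area: three containers fit in a row along its x, 85 mm apart.
- tub_mid (a point): White plastic weighing tub (open cup, about 84 mm across, 75 mm tall) on the bench between the robot and the tray; this point is half-way up. Stays where it is.

How it is judged:
By the outcome, as a careful person would: the job done as asked, in the order asked, and still so for the second after the job is handed in, with the robot touching nothing.
It also fails if it takes over 144 s, if anything falls off the work surface, if the arm or the gripper's body presses on something with over 40 N, if the wrist force passes 120 N, or if a joint passes its speed limit or range.

### The arm

A 6-joint arm with a two-finger parallel gripper is mounted at the origin on the work surface. World frame = base frame: x ahead of the robot, y to its left, z up, the work surface at z = 0. Lengths are in m, angles in rad, forces in N, time in s.
With the tool pointing down it reaches from about 0.35 to 0.975 m from the base axis. Payload 7.1 kg.
Tool frame: the origin (TCP) lies on the front face of the gripper's body, between the roots of the fingers; the fingertips stand 80 mm ahead of it and the grasp point (between the pads) lies 61 mm ahead of it; z points along the fingers, y is the line along which they close (so a half turn about z gives the same grasp; the last joint's range is limited). The gripper opens to 88 mm and grips with 3 to 60 N. Pads are 20 mm wide; open, the fingers measure 115 mm over their backs; the gripper's body (75 mm by 178 mm) begins 61 mm behind the grasp point.
Start: joints at [-1.309, 0.423, 1.63, -0, 1.089, -0.019], TCP at [0.173, -0.6, 0.303] pointing down, gripper open.
Joint ranges: [-3, 3], [-0.9, 2.11], [0.09, 2.58], [-1.31, 4.45], [0.11, 2.69], [-2.54, 2.54]. Speed limits (rad/s): [2.39, 2.39, 3.01, 3.14, 3.14, 3.14].

### API

Orientations are given as a rotation vector (axis times angle).
In Python, from station import read_state, grab_frame, camera_model, workorder, spotter gives the robot as it stands. The module is installed in compiled form; this text tells all that it offers.
- The arm moves only by the tool play_rows, never from a script. Its argument "steps" is a list that holds one entry, the list of rows, each a list of 6 numbers: the shift along the tool's x, y, z as a fraction of full scale, then the turn, a rotation vector about the tool's x, y, z as a fraction of full scale. A call has 1 to 12 rows; each row is the pose to reach, as a shift and turn from the pose commanded when the call began, along the tool's axes at that moment; what a row does not reach only later rows make up. Full scale, the value 1, is 0.2 m for a shift and 30 degrees for a turn. A row lasts 1/10 s, in which the tool goes at most 50 mm and 8.59 degrees, less where a joint would pass 70% of its speed; a pose out of reach is approached as far as the arm can. A call with a number of a shift or a turn outside -1 to 1 is refused whole. A call with a gripper value outside its range is refused whole. "grip" is the closure in counts, from 0 (fully open) to 255 (shut), set as the call begins (left out, the last holds). The fingers move at their own pace and stop on an object; the grip force is fixed at half the most. Time passes only in rows, so rows that repeat a pose let the fingers close. It gives the time, the measured TCP pose, the force, the opening and the grip force at its end, in the units of the state.
- read_state(): the state, without advancing time (a new reading comes with each control period).
- grab_frame(name): name is "side" or "top" or "wrist"; returns the picture (420x560x3 uint8, blue, green, red); there is no depth.
- camera_model(name): a dict with "mtx" (3x3 intrinsics, pixels), "extrinsics" (4x4, takes a point from camera to world coordinates); the wrist camera has in their place "tool_from_camera" (4x4, takes a point from camera to tool coordinates, whose origin is the TCP and whose axes are the flange's). Camera axes: x right, y up, looking along -z (the intrinsics and any distortion apply to the point x, -y, -z); pixel columns grow to the right and rows downward; lengths in m; the calibration is good to about 2 mm. A picture is of the moment at which its call begins: read the wrist's pose just before it. camera_model takes no time and is no camera call.
- workorder.finish_job(): hands the job in; it is judged then, once.
Trained networks look in the newest picture that a camera, given by its name, has taken for a name from the list of things; names that differ only in an ending like _2 or _b are one class to them, and where a whole thing is asked for, a point or a joint stands for the part that bears it (a point fixed in the world has none). Each returns a list of dicts, best first, with "conf" (0 to 1); they miss things now and then, are a little off and sometimes report something else, mostly with a low value. They report only what shows in the picture. A call takes as long as a camera call.
- spotter.outline_of(camera, thing): "mask" (420x560 bool, what is visible of it) and "centre" ([column, row] as shares, 0 to 1, of the picture: columns of its width, rows of its height, amid what is visible of it).
- spotter.landmark_of(camera, thing): "centre" ([column, row] as shares, 0 to 1, of the picture: columns of its width, rows of its height: a listed point, or the origin of a listed thing).
The state is a dict: "clock": time; "q": joint angles; "qd": joint speeds; "joint_torque": joint torques, N m; "eef_pos": TCP position; "tcp_rot": TCP orientation; "contact_force": force on the tool from outside, world axes, zero at the start; "torque": the same for the moment, N m; "opening": opening from 0.0 (shut) to 1.0 (fully open); "finger_force": force on a finger pad.
Only numpy, scipy, OpenCV 4.12 (cv2) and the standard library are available. Lean on these libraries where they do the work, as an engineer would, in place of code of your own. Each camera call takes 0.05 s, during which the arm holds its last target. There are 200 camera calls.

## Working session

There is one attempt and no reset: what is moved stays moved. The work goes in short steps, Python scripts to look and compute and a tool call to move; the robot and the scene stay as the last step left them, time stands still between calls to the robot, and variables do not carry over. Pictures are saved under pics/ and viewed, at most 14 in all, crops included, and the job is handed in when it is done.

Besides the shell and the picture viewer there is one more tool, called after "Call:" as name(argument=value, ...) on one line, values as JSON. play_rows: Moves the arm, as the interface text tells. Shift numbers are shares of 0.2 m and turn numbers shares of 30 degrees, none past 1 either way. Its arguments: {"type":"object","properties":{"steps":{"type":"array"},"grip":{"type":"number"}},"required":["steps"]}

```bash
mkdir -p pics; cat > h.py <<'E'
import numpy as np, cv2
from scipy.spatial.transform import Rotation as R
from station import read_state, grab_frame, camera_model, workorder, spotter
def ray(cam,px,st=None):
    m=camera_model(cam); K=np.array(m["mtx"])
    if "extrinsics" in m: T=np.array(m["extrinsics"])
    else:
        W=np.eye(4);W[:3,:3]=R.from_rotvec(st["tcp_rot"]).as_matrix();W[:3,3]=st["eef_pos"];T=W@np.array(m["tool_from_camera"])
    d=np.array(m.get("distortion",m.get("dist",np.zeros(5))),float)
    u=cv2.undistortPoints(np.array([[px]],float),K,d)[0,0]
    return T[:3,3],T[:3,:3]@np.array([u[0],-u[1],-1])
def at_z(cam,px,z,st=None):
    o,d=ray(cam,px,st); return o+d*(z-o[2])/d[2]
def tri(rs):
    A=np.zeros((3,3));b=np.zeros(3)
    for o,d in rs:
        d=d/np.linalg.norm(d);P=np.eye(3)-np.outer(d,d);A+=P;b+=P@o
    p=np.linalg.solve(A,b); e=max(np.linalg.norm((np.eye(3)-np.outer(d,d)/(d@d))@(p-o)) for o,d in rs)
    return p,e
def px(c): return [c[0]*560,c[1]*420]
E
python3 - <<'E'
from h import *
st=read_state(); print({k:np.round(v,3) for k,v in st.items()})
for c in("side","top","wrist"):
    m=camera_model(c);print(c,{k:np.round(v,3).tolist() for k,v in m.items() if k!="x"})
ims={c:grab_frame(c) for c in("side","top")}
for c in ims: cv2.imwrite(f"pics/{c}0.png",ims[c])
for n,z in dict(bottle_mid=.08,jar_mid=.076,reagent_mid=.083,weight_mid=.039,weight_small_mid=.029,tray_floor=.003,pan=.074,lid_floor=.004,tub_mid=.037).items():
    rs=[]
    for c in ims:
        r=spotter.landmark_of(c,n)
        for q in r[:2]: print(n,c,round(q["conf"],2),np.round(px(q["centre"])),at_z(c,px(q["centre"]),z).round(4))
        if r: rs.append(ray(c,px(r[0]["centre"])))
    if len(rs)==2: p,e=tri(rs);print("   tri",p.round(4),round(e,4))
E
```

```text
{'clock': np.float64(0.0), 'q': array([-1.309,  0.424,  1.631,  0.   ,  1.089, -0.019]), 'qd': array([ 0.001, -0.   , -0.   ,  0.   , -0.001,  0.001]), 'joint_torque': array([-2.0000e-03, -5.4463e+01, -2.7367e+01,  6.4000e-02,  2.3000e-02,
       -0.0000e+00]), 'eef_pos': array([ 0.173, -0.6  ,  0.302]), 'tcp_rot': array([-3.109, -0.439,  0.   ]), 'contact_force': array([-0.107, -0.695, -0.041]), 'torque': array([ 0.002, -0.006, -0.009]), 'finger_force': np.float64(0.0), 'opening': np.float64(1.001)}
side {'mtx': [[478.814, 0.0, 276.58], [0.0, 478.814, 207.191], [0.0, 0.0, 1.0]], 'extrinsics': [[-0.858, 0.395, -0.328, 0.19], [-0.513, -0.669, 0.538, 0.511], [-0.007, 0.63, 0.776, 0.81], [0.0, 0.0, 0.0, 1.0]]}
top {'mtx': [[386.673, 0.0, 278.747], [0.0, 386.673, 213.939], [0.0, 0.0, 1.0]], 'extrinsics': [[-0.009, 0.986, -0.167, 0.378], [-1.0, -0.011, -0.013, -0.008], [-0.015, 0.167, 0.986, 0.852], [0.0, 0.0, 0.0, 1.0]]}
wrist {'mtx': [[293.559, 0.0, 281.448], [0.0, 293.559, 205.466], [0.0, 0.0, 1.0]], 'tool_from_camera': [[0.0, 0.967, 0.253, 0.069], [1.0, -0.0, 0.0, -0.001], [0.0, 0.253
[... 670 characters left out ...]
0183 0.029 ]
tray_floor side 0.39 [228. 215.] [0.61   0.0219 0.003 ]
tray_floor top 0.65 [288. 170.] [ 0.6243 -0.0181  0.003 ]
   tri [ 0.6443 -0.0187 -0.0639] 0.0006
pan side 0.95 [361. 108.] [ 0.4842 -0.3627  0.074 ]
pan side 0.58 [267. 155.] [ 0.5949 -0.1137  0.074 ]
pan top 0.74 [459. 221.] [ 0.4915 -0.3608  0.074 ]
   tri [ 0.4881 -0.3624  0.0732] 0.0037
lid_floor side 0.7 [175. 364.] [0.5043 0.3376 0.004 ]
lid_floor top 0.86 [129. 229.] [0.4924 0.3363 0.004 ]
   tri [0.4969 0.3369 0.0089] 0.0055
tub_mid side 0.89 [324. 285.] [0.3481 0.0884 0.037 ]
tub_mid top 0.79 [239. 293.] [0.3523 0.0867 0.037 ]
tub_mid top 0.58 [247. 182.] [0.5869 0.0718 0.037 ]
   tri [0.3506 0.0866 0.0328] 0.0017
```

View pics/top0.png

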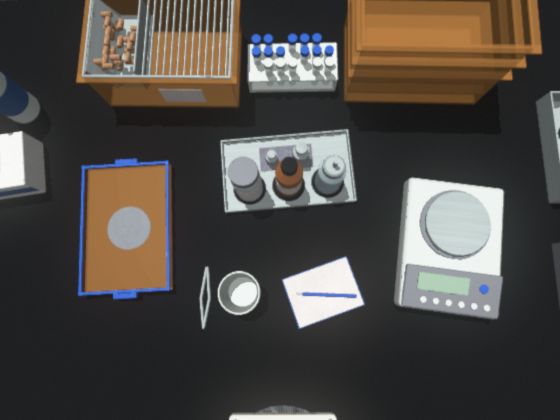

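View pics/side0.png

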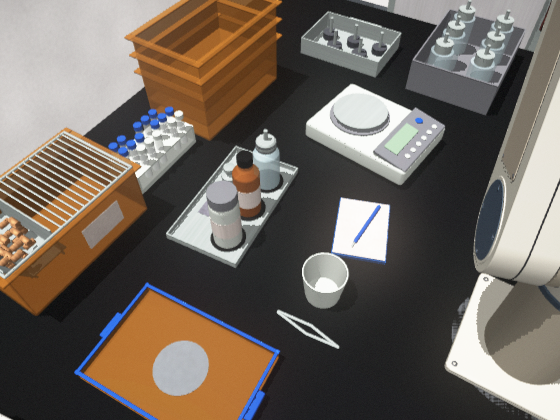

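The top view shows the jar at (246,180), the reagent bottle at (289,175) and the drinking bottle at (330,175). The large weight is at (301,151) and the small one at (271,157). The balance is on the right at (457,223) and the lid on the left at (126,229). I'll move above the tray for a closer look.

```bash
cat >> h.py <<'E'
def Rz(yaw):  # tool down, tool x at yaw (deg)
    a=np.radians(yaw); x=np.array([np.cos(a),np.sin(a),0]);z=np.array([0,0,-1.]);return np.c_[x,np.cross(z,x),z]
def plan(calls,start=None):
    """calls: list of list of (x,y,z,yaw); prints row numbers per call"""
    if start is None:
        st=read_state(); p0=np.array(st["eef_pos"]);R0=R.from_rotvec(st["tcp_rot"]).as_matrix()
    else: p0,R0=np.array(start[:3]),Rz(start[3])
    for c in calls:
        print("call")
        for w in c:
            s=R0.T@(np.array(w[:3])-p0)/.2; t=R.from_matrix(R0.T@Rz(w[3])).as_rotvec()/np.radians(30)
            print("  ",(np.round(np.r_[s,t],3)+0.).tolist())
        p0,R0=np.array(c[-1][:3]),Rz(c[-1][3])
E
python3 - <<'E'
from h import *
plan([[(.33,-.5,.38,45)],[(.48,-.35,.42,74)],[(.56,-.18,.42,103)],[(.54,-.02,.42,130)],[(.54,-.02,.42,135)]])
E
```

```text
call
   [0.892, -0.266, -0.387, 0.0, 0.0, -0.964]
call
   [1.061, 0.0, -0.2, 0.0, 0.0, -0.967]
call
   [0.927, 0.15, 0.0, 0.0, 0.0, -0.967]
call
   [0.802, 0.083, 0.0, 0.0, 0.0, -0.9]
call
   [0.0, 0.0, 0.0, 0.0, 0.0, -0.167]
```

Call:
play_rows(steps=[[[0.45, -0.13, -0.2, 0, 0, -0.5], [0.89, -0.27, -0.39, 0, 0, -0.96], [0.89, -0.27, -0.39, 0, 0, -0.96], [0.89, -0.27, -0.39, 0, 0, -0.96], [0.89, -0.27, -0.39, 0, 0, -0.96]]], grip=0)

```text
clock: 1.5
eef_pos: [0.3334, -0.4976, 0.3837]
tcp_rot: [2.896, 1.206, 0.003]
contact_force: [-0.8, -0.5, 0.2]
opening: 1.0
finger_force: 0.0
```

Call:
play_rows(steps=[[[0.5, 0, -0.1, 0, 0, -0.5], [1, 0, -0.2, 0, 0, -0.97], [1, 0, -0.2, 0, 0, -0.97], [1, 0, -0.2, 0, 0, -0.97], [1, 0, -0.2, 0, 0, -0.97]]])

```text
clock: 2.0
eef_pos: [0.4738, -0.3556, 0.4216]
tcp_rot: [2.503, 1.896, 0.002]
contact_force: [0.3, -0.5, 0.3]
opening: 0.998
finger_force: 0.0
```

Call:
play_rows(steps=[[[0.5, 0.08, 0, 0, 0, -0.5], [0.93, 0.15, 0, 0, 0, -0.97], [0.93, 0.15, 0, 0, 0, -0.97], [0.93, 0.15, 0, 0, 0, -0.97], [0.93, 0.15, 0, 0, 0, -0.97]]])

```text
clock: 2.5
eef_pos: [0.5519, -0.1853, 0.42]
tcp_rot: [-1.949, -2.463, -0.001]
contact_force: [-1.1, -0.0, 0.8]
opening: 0.998
finger_force: 0.0
```

Call:
play_rows(steps=[[[0.4, 0.04, 0, 0, 0, -0.45], [0.8, 0.08, 0, 0, 0, -0.96], [0.8, 0.08, 0, 0, 0, -0.96], [0.8, 0.08, 0, 0, 0, -0.96], [0.8, 0.08, 0, 0, 0, -0.96], [0.8, 0.08, 0, 0, 0, -0.96]]])

```text
clock: 3.1
eef_pos: [0.5304, -0.0297, 0.4205]
tcp_rot: [1.285, 2.867, -0.001]
contact_force: [-0.2, 0.2, 0.5]
opening: 1.0
finger_force: 0.0
```

```bash
python3 - <<'E'
from h import *
st=read_state(); im=grab_frame("wrist"); cv2.imwrite("pics/w1.png",im)
for c in("side","top"): grab_frame(c)
for n,z in dict(bottle_mid=.081,jar_mid=.077,reagent_mid=.084,weight_mid=.039,weight_small_mid=.029,tray_floor=.003).items():
    r=spotter.landmark_of("wrist",n)
    for q in r[:2]: print(n,round(q["conf"],2),np.round(px(q["centre"])),at_z("wrist",px(q["centre"]),z,st).round(4))
E
```

```text
bottle_mid 0.89 [279. 243.] [ 0.5939 -0.1067  0.081 ]
jar_mid 0.73 [353. 150.] [0.5798 0.0696 0.077 ]
reagent_mid 0.86 [316. 197.] [ 0.5866 -0.0163  0.084 ]
weight_mid 0.65 [329. 231.] [ 0.6542 -0.0478  0.039 ]
weight_mid 0.59 [353. 196.] [0.6405 0.0203 0.039 ]
weight_small_mid 0.69 [351. 194.] [0.639  0.0216 0.029 ]
tray_floor 0.62 [325. 198.] [ 0.6186 -0.0151  0.003 ]
tray_floor 0.19 [319. 196.] [ 0.6087 -0.0179  0.003 ]
```

View pics/w1.png

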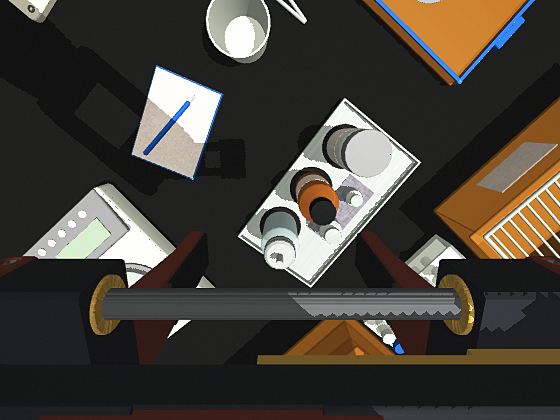

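The wrist view agrees with the fixed cameras: jar (.580,.070), reagent (.587,-.016), bottle (.594,-.1065), large weight near (333,231) px. Next I'll check the lid's outline and plan the jar move.

```bash
python3 - <<'E'
from h import *
im=grab_frame("top")
hsv=cv2.cvtColor(im,cv2.COLOR_BGR2HSV)
m=cv2.inRange(hsv,(105,120,80),(130,255,255)); m[:,:60]=0;m[:,200:]=0;m[:140]=0
pts=cv2.findNonZero(m); r=cv2.minAreaRect(pts); print(r)
m2=cv2.inRange(hsv,(5,120,60),(20,255,255)); m2[:,:60]=0;m2[:,200:]=0;m2[:150]=0;m2[320:]=0
r=cv2.minAreaRect(cv2.findNonZero(m2));print(r)
for b in cv2.boxPoints(r): print(b,at_z("top",b.tolist(),.004).round(3),at_z("top",b.tolist(),.03).round(3))
spotter.outline_of
z=.169
plan([[(.58,.07,.30,135)],[(.58,.07,z,135)],[(.58,.07,z+.1,135)],[(.582,.337,z+.1,135)],[(.582,.337,z,135)]])
E
```

```text
((107.0, 228.0), (140.0, 58.0), 90.0)
((109.50003051757812, 228.504150390625), (122.76242065429688, 50.02326202392578), 89.52254486083984)
[ 83.977776 167.3335  ] [0.635 0.448 0.004] [0.627 0.434 0.03 ]
[133.9993  166.91666] [0.635 0.333 0.004] [0.627 0.322 0.03 ]
[135.02228 289.6748 ] [0.359 0.316 0.004] [0.36  0.306 0.03 ]
[ 85.00076 290.09164] [0.36  0.425 0.004] [0.36  0.411 0.03 ]
call
   [0.201, 0.513, 0.603, 0.0, 0.0, -0.105]
call
   [0.0, 0.0, 0.655, 0.0, 0.0, 0.0]
call
   [0.0, 0.0, -0.5, 0.0, 0.0, 0.0]
call
   [0.937, 0.951, 0.0, 0.0, 0.0, 0.0]
call
   [0.0, 0.0, 0.5, 0.0, 0.0, 0.0]
```

Call:
play_rows(steps=[[[0.1, 0.25, 0.3, 0, 0, -0.1], [0.2, 0.51, 0.6, 0, 0, -0.1], [0.2, 0.51, 0.6, 0, 0, -0.1], [0.2, 0.51, 0.6, 0, 0, -0.1], [0.2, 0.51, 0.6, 0, 0, -0.1], [0.2, 0.51, 0.6, 0, 0, -0.1]]])

```text
clock: 4.2
eef_pos: [0.58, 0.0692, 0.3017]
tcp_rot: [1.204, 2.901, 0.0]
contact_force: [0.3, -0.2, -0.2]
opening: 0.998
finger_force: 0.0
```

Call:
play_rows(steps=[[[0, 0, 0.15, 0, 0, 0], [0, 0, 0.3, 0, 0, 0], [0, 0, 0.42, 0, 0, 0], [0, 0, 0.54, 0, 0, 0], [0, 0, 0.62, 0, 0, 0], [0, 0, 0.65, 0, 0, 0], [0, 0, 0.65, 0, 0, 0], [0, 0, 0.65, 0, 0, 0]]])

```text
clock: 5.0
eef_pos: [0.5806, 0.0693, 0.1723]
tcp_rot: [1.205, 2.899, 0.002]
contact_force: [0.2, 0.0, -0.1]
opening: 1.002
finger_force: 0.0
```

Call:
play_rows(steps=[[[0, 0, 0, 0, 0, 0], [0, 0, 0, 0, 0, 0], [0, 0, 0, 0, 0, 0], [0, 0, 0, 0, 0, 0], [0, 0, 0, 0, 0, 0], [0, 0, 0, 0, 0, 0], [0, 0, 0, 0, 0, 0], [0, 0, 0, 0, 0, 0]]], grip=255)

```text
clock: 5.8
eef_pos: [0.58, 0.0698, 0.1709]
tcp_rot: [1.205, 2.901, 0.001]
contact_force: [0.7, 0.2, 4.2]
opening: 0.671
finger_force: 30.0
```

Call:
play_rows(steps=[[[0, 0, -0.05, 0, 0, 0], [0, 0, -0.15, 0, 0, 0], [0, 0, -0.3, 0, 0, 0], [0, 0, -0.42, 0, 0, 0], [0, 0, -0.48, 0, 0, 0], [0, 0, -0.5, 0, 0, 0], [0, 0, -0.5, 0, 0, 0]]])

```text
clock: 6.5
eef_pos: [0.5793, 0.0696, 0.2704]
tcp_rot: [-1.205, -2.901, 0.0]
contact_force: [0.4, -0.2, -3.2]
opening: 0.671
finger_force: 30.0
```

Call:
play_rows(steps=[[[0.04, 0.04, 0, 0, 0, 0], [0.12, 0.12, 0, 0, 0, 0], [0.24, 0.24, 0, 0, 0, 0], [0.37, 0.37, 0, 0, 0, 0], [0.5, 0.51, 0, 0, 0, 0], [0.62, 0.63, 0, 0, 0, 0], [0.74, 0.75, 0, 0, 0, 0], [0.84, 0.85, 0, 0, 0, 0], [0.91, 0.92, 0, 0, 0, 0], [0.94, 0.95, 0, 0, 0, 0], [0.94, 0.95, 0, 0, 0, 0], [0.94, 0.95, 0, 0, 0, 0]]])

```text
clock: 7.7
eef_pos: [0.5815, 0.3361, 0.2702]
tcp_rot: [-1.205, -2.901, 0.002]
contact_force: [0.2, -0.4, -3.3]
opening: 0.672
finger_force: 30.0
```

Call:
play_rows(steps=[[[0, 0, 0.05, 0, 0, 0], [0, 0, 0.14, 0, 0, 0], [0, 0, 0.24, 0, 0, 0], [0, 0, 0.33, 0, 0, 0], [0, 0, 0.4, 0, 0, 0], [0, 0, 0.44, 0, 0, 0], [0, 0, 0.46, 0, 0, 0], [0, 0, 0.47, 0, 0, 0], [0, 0, 0.48, 0, 0, 0], [0, 0, 0.48, 0, 0, 0], [0, 0, 0.48, 0, 0, 0]]])

```text
clock: 8.8
eef_pos: [0.5818, 0.3372, 0.1752]
tcp_rot: [1.205, 2.901, 0.001]
contact_force: [0.1, 0.4, -3.4]
opening: 0.673
finger_force: 30.0
```

Call:
play_rows(steps=[[[0, 0, 0.005, 0, 0, 0], [0, 0, 0.01, 0, 0, 0], [0, 0, 0.015, 0, 0, 0], [0, 0, 0.02, 0, 0, 0], [0, 0, 0.025, 0, 0, 0], [0, 0, 0.025, 0, 0, 0], [0, 0, 0.025, 0, 0, 0]]])

```text
clock: 9.5
eef_pos: [0.5818, 0.3371, 0.1719]
tcp_rot: [1.205, 2.901, 0.001]
contact_force: [-4.7, -2.0, 12.3]
opening: 0.677
finger_force: 30.0
```

Call:
play_rows(steps=[[[0, 0, -0.005, 0, 0, 0], [0, 0, -0.005, 0, 0, 0], [0, 0, -0.005, 0, 0, 0], [0, 0, -0.005, 0, 0, 0], [0, 0, -0.005, 0, 0, 0], [0, 0, -0.1, 0, 0, 0], [0, 0, -0.3, 0, 0, 0], [0, 0, -0.5, 0, 0, 0], [0, 0, -0.62, 0, 0, 0], [0, 0, -0.65, 0, 0, 0], [0, 0, -0.65, 0, 0, 0], [0, 0, -0.65, 0, 0, 0]]], grip=0)

```text
clock: 10.7
eef_pos: [0.581, 0.3366, 0.2979]
tcp_rot: [-1.204, -2.9, 0.003]
contact_force: [0.8, 0.3, -1.0]
opening: 1.003
finger_force: 0.0
```

```bash
python3 - <<'E'
from h import *
st=read_state();print(st["eef_pos"].round(4), st["opening"])
plan([[(.585,.16,.30,135)],[(.587,-.016,.30,135)],[(.587,-.016,.17,135)],[(.587,-.016,.27,135)],[(.54,.16,.27,135)],[(.497,.337,.27,135)]])
E
```

```text
[0.581  0.3366 0.2979] 1.003270385175815
call
   [-0.64, -0.609, -0.01, -0.005, -0.001, -0.004]
call
   [-0.629, -0.615, 0.0, 0.0, 0.0, 0.0]
call
   [0.0, 0.0, 0.65, 0.0, 0.0, 0.0]
call
   [0.0, 0.0, -0.5, 0.0, 0.0, 0.0]
call
   [0.788, 0.456, 0.0, 0.0, 0.0, 0.0]
call
   [0.778, 0.474, 0.0, 0.0, 0.0, 0.0]
```

Call:
play_rows(steps=[[[-0.15, -0.15, 0, 0, 0, 0], [-0.32, -0.31, 0, 0, 0, 0], [-0.49, -0.47, 0, 0, 0, 0], [-0.64, -0.61, 0, 0, 0, 0]]])

```text
clock: 11.1
eef_pos: [0.5844, 0.1581, 0.2973]
tcp_rot: [-1.204, -2.899, 0.004]
contact_force: [0.8, -0.8, 0.3]
opening: 1.0
finger_force: 0.0
```

Call:
play_rows(steps=[[[-0.16, -0.16, 0, 0, 0, 0], [-0.32, -0.32, 0, 0, 0, 0], [-0.48, -0.47, 0, 0, 0, 0], [-0.58, -0.57, 0, 0, 0, 0], [-0.63, -0.615, 0, 0, 0, 0], [-0.63, -0.615, 0, 0, 0, 0], [-0.63, -0.615, 0, 0, 0, 0]]])

```text
clock: 11.8
eef_pos: [0.5871, -0.0151, 0.2988]
tcp_rot: [-1.205, -2.9, 0.0]
contact_force: [0.1, 0.3, 0.0]
opening: 1.0
finger_force: 0.0
```

Call:
play_rows(steps=[[[0, 0, 0.15, 0, 0, 0], [0, 0, 0.3, 0, 0, 0], [0, 0, 0.42, 0, 0, 0], [0, 0, 0.54, 0, 0, 0], [0, 0, 0.62, 0, 0, 0], [0, 0, 0.64, 0, 0, 0], [0, 0, 0.64, 0, 0, 0], [0, 0, 0.64, 0, 0, 0]]])

```text
clock: 12.6
eef_pos: [0.5879, -0.0151, 0.1725]
tcp_rot: [1.203, 2.901, 0.001]
contact_force: [0.0, -0.4, 0.1]
opening: 1.0
finger_force: 0.0
```

Call:
play_rows(steps=[[[0, 0, 0, 0, 0, 0], [0, 0, 0, 0, 0, 0], [0, 0, 0, 0, 0, 0], [0, 0, 0, 0, 0, 0], [0, 0, 0, 0, 0, 0], [0, 0, 0, 0, 0, 0], [0, 0, 0, 0, 0, 0], [0, 0, 0, 0, 0, 0]]], grip=255)

```text
clock: 13.4
eef_pos: [0.5873, -0.016, 0.1719]
tcp_rot: [1.205, 2.901, -0.0]
contact_force: [-1.8, -2.0, 4.4]
opening: 0.63
finger_force: 30.0
```

Call:
play_rows(steps=[[[0, 0, -0.05, 0, 0, 0], [0, 0, -0.15, 0, 0, 0], [0, 0, -0.3, 0, 0, 0], [0, 0, -0.42, 0, 0, 0], [0, 0, -0.48, 0, 0, 0], [0, 0, -0.5, 0, 0, 0], [0, 0, -0.5, 0, 0, 0]]])

```text
clock: 14.1
eef_pos: [0.5871, -0.0158, 0.2715]
tcp_rot: [-1.205, -2.901, -0.0]
contact_force: [-0.7, 1.1, -2.4]
opening: 0.627
finger_force: 30.0
```

Call:
play_rows(steps=[[[0.04, 0.03, 0, 0, 0, 0], [0.12, 0.07, 0, 0, 0, 0], [0.26, 0.15, 0, 0, 0, 0], [0.4, 0.23, 0, 0, 0, 0], [0.54, 0.31, 0, 0, 0, 0], [0.66, 0.38, 0, 0, 0, 0], [0.75, 0.44, 0, 0, 0, 0], [0.79, 0.46, 0, 0, 0, 0]]])

```text
clock: 14.9
eef_pos: [0.5395, 0.1637, 0.2709]
tcp_rot: [-1.201, -2.901, 0.001]
contact_force: [0.1, 0.3, -3.9]
opening: 0.627
finger_force: 30.0
```

Call:
play_rows(steps=[[[0.1, 0.07, 0, 0, 0, 0], [0.23, 0.14, 0, 0, 0, 0], [0.36, 0.22, 0, 0, 0, 0], [0.5, 0.3, 0, 0, 0, 0], [0.62, 0.38, 0, 0, 0, 0], [0.72, 0.44, 0, 0, 0, 0], [0.78, 0.47, 0, 0, 0, 0], [0.78, 0.47, 0, 0, 0, 0], [0.78, 0.47, 0, 0, 0, 0]]])

```text
clock: 15.8
eef_pos: [0.4972, 0.3373, 0.2713]
tcp_rot: [-1.204, -2.901, 0.002]
contact_force: [-0.5, 0.9, -2.3]
opening: 0.627
finger_force: 30.0
```

Call:
play_rows(steps=[[[0, 0, 0.05, 0, 0, 0], [0, 0, 0.14, 0, 0, 0], [0, 0, 0.24, 0, 0, 0], [0, 0, 0.33, 0, 0, 0], [0, 0, 0.4, 0, 0, 0], [0, 0, 0.44, 0, 0, 0], [0, 0, 0.46, 0, 0, 0], [0, 0, 0.47, 0, 0, 0], [0, 0, 0.475, 0, 0, 0], [0, 0, 0.475, 0, 0, 0], [0, 0, 0.475, 0, 0, 0]]])

```text
clock: 16.9
eef_pos: [0.4977, 0.3381, 0.1773]
tcp_rot: [1.205, 2.901, 0.001]
contact_force: [-0.5, -0.5, -2.5]
opening: 0.632
finger_force: 30.0
```

Call:
play_rows(steps=[[[0, 0, 0.005, 0, 0, 0], [0, 0, 0.01, 0, 0, 0], [0, 0, 0.015, 0, 0, 0], [0, 0, 0.02, 0, 0, 0], [0, 0, 0.02, 0, 0, 0]]])

```text
clock: 17.4
eef_pos: [0.4975, 0.3379, 0.1729]
tcp_rot: [1.205, 2.901, -0.0]
contact_force: [-0.7, -1.1, 1.4]
opening: 0.629
finger_force: 30.0
```

Call:
play_rows(steps=[[[0, 0, 0.003, 0, 0, 0], [0, 0, 0, 0, 0, 0], [0, 0, 0, 0, 0, 0], [0, 0, 0, 0, 0, 0], [0, 0, 0, 0, 0, 0], [0, 0, -0.1, 0, 0, 0], [0, 0, -0.3, 0, 0, 0], [0, 0, -0.5, 0, 0, 0], [0, 0, -0.62, 0, 0, 0], [0, 0, -0.65, 0, 0, 0], [0, 0, -0.65, 0, 0, 0]]], grip=0)

```text
clock: 18.5
eef_pos: [0.4976, 0.338, 0.3032]
tcp_rot: [1.205, 2.9, 0.002]
contact_force: [-0.1, -0.4, -0.8]
opening: 0.998
finger_force: 0.0
```

```bash
python3 - <<'E'
from h import *
st=read_state();print(st["eef_pos"].round(4), st["opening"])
plan([[(.545,.12,.30,135)],[(.594,-.1065,.30,135)],[(.594,-.1065,.185,135)],[(.594,-.1065,.285,135)],[(.50,.12,.285,135)],[(.412,.337,.285,135)]])
E
```

```text
[0.4976 0.338  0.3032] 0.997507874965802
call
   [-0.939, -0.601, 0.015, 0.003, 0.001, -0.004]
call
   [-0.974, -0.628, 0.0, 0.0, 0.0, 0.0]
call
   [0.0, 0.0, 0.575, 0.0, 0.0, 0.0]
call
   [0.0, 0.0, -0.5, 0.0, 0.0, 0.0]
call
   [1.133, 0.468, 0.0, 0.0, 0.0, 0.0]
call
   [1.078, 0.456, 0.0, 0.0, 0.0, 0.0]
```

Call:
play_rows(steps=[[[-0.2, -0.13, 0, 0, 0, 0], [-0.4, -0.26, 0, 0, 0, 0], [-0.6, -0.38, 0, 0, 0, 0], [-0.8, -0.51, 0, 0, 0, 0], [-0.94, -0.6, 0.015, 0, 0, 0]]])

```text
clock: 19.0
eef_pos: [0.5446, 0.1173, 0.2976]
tcp_rot: [-1.206, -2.898, 0.003]
contact_force: [0.3, 0.0, -0.8]
opening: 1.0
finger_force: 0.0
```

Call:
play_rows(steps=[[[-0.2, -0.13, 0, 0, 0, 0], [-0.4, -0.26, 0, 0, 0, 0], [-0.6, -0.38, 0, 0, 0, 0], [-0.8, -0.51, 0, 0, 0, 0], [-0.93, -0.6, 0, 0, 0, 0], [-0.974, -0.628, 0, 0, 0, 0], [-0.974, -0.628, 0, 0, 0, 0], [-0.974, -0.628, 0, 0, 0, 0]]])

```text
clock: 19.8
eef_pos: [0.593, -0.1056, 0.2984]
tcp_rot: [-1.204, -2.899, 0.0]
contact_force: [-0.4, 0.6, 0.2]
opening: 1.002
finger_force: 0.0
```

Call:
play_rows(steps=[[[0, 0, 0.15, 0, 0, 0], [0, 0, 0.3, 0, 0, 0], [0, 0, 0.42, 0, 0, 0], [0, 0, 0.52, 0, 0, 0], [0, 0, 0.57, 0, 0, 0], [0, 0, 0.57, 0, 0, 0], [0, 0, 0.57, 0, 0, 0]]])

```text
clock: 20.5
eef_pos: [0.594, -0.1059, 0.1863]
tcp_rot: [1.203, 2.901, 0.0]
contact_force: [0.2, 0.2, 0.5]
opening: 1.001
finger_force: 0.0
```

Call:
play_rows(steps=[[[0, 0, 0, 0, 0, 0], [0, 0, 0, 0, 0, 0], [0, 0, 0, 0, 0, 0], [0, 0, 0, 0, 0, 0], [0, 0, 0, 0, 0, 0], [0, 0, 0, 0, 0, 0], [0, 0, 0, 0, 0, 0], [0, 0, 0, 0, 0, 0], [0, 0, 0, 0, 0, 0]]], grip=255)

```text
clock: 21.4
eef_pos: [0.5938, -0.1066, 0.1858]
tcp_rot: [1.205, 2.901, 0.0]
contact_force: [0.3, 0.5, 1.7]
opening: 0.49
finger_force: 30.0
```

Call:
play_rows(steps=[[[0, 0, -0.05, 0, 0, 0], [0, 0, -0.15, 0, 0, 0], [0, 0, -0.3, 0, 0, 0], [0, 0, -0.42, 0, 0, 0], [0, 0, -0.48, 0, 0, 0], [0.02, 0.01, -0.5, 0, 0, 0], [0.06, 0.03, -0.5, 0, 0, 0], [0.13, 0.05, -0.5, 0, 0, 0], [0.24, 0.09, -0.5, 0, 0, 0], [0.35, 0.14, -0.5, 0, 0, 0]]])

```text
clock: 22.4
eef_pos: [0.5623, -0.0359, 0.2841]
tcp_rot: [-1.204, -2.898, 0.001]
contact_force: [0.3, 0.3, -2.3]
opening: 0.489
finger_force: 30.0
```

Call:
play_rows(steps=[[[0.12, 0.05, 0, 0, 0, 0], [0.25, 0.1, 0, 0, 0, 0], [0.38, 0.15, 0, 0, 0, 0], [0.51, 0.21, 0, 0, 0, 0], [0.64, 0.26, 0, 0, 0, 0], [0.76, 0.31, 0, 0, 0, 0], [0.88, 0.36, 0, 0, 0, 0], [1, 0.4, 0, 0, 0, 0]]])

```text
clock: 23.2
eef_pos: [0.4776, 0.1623, 0.2844]
tcp_rot: [-1.203, -2.9, 0.002]
contact_force: [0.0, 0.8, -2.5]
opening: 0.492
finger_force: 30.0
```

```bash
python3 - <<'E'
from h import *
st=read_state();print(st["eef_pos"].round(4), st["opening"])
plan([[(.412,.337,.285,135)]])
E
```

```text
[0.4776 0.1623 0.2844] 0.49219540091460556
call
   [0.85, 0.385, -0.002, -0.004, -0.003, -0.002]
```

Call:
play_rows(steps=[[[0.1, 0.05, 0, 0, 0, 0], [0.22, 0.1, 0, 0, 0, 0], [0.35, 0.16, 0, 0, 0, 0], [0.48, 0.22, 0, 0, 0, 0], [0.61, 0.28, 0, 0, 0, 0], [0.73, 0.33, 0, 0, 0, 0], [0.81, 0.37, 0, 0, 0, 0], [0.85, 0.385, 0, 0, 0, 0], [0.85, 0.385, 0, 0, 0, 0], [0.85, 0.385, 0, 0, 0, 0]]])

```text
clock: 24.2
eef_pos: [0.4137, 0.3351, 0.2851]
tcp_rot: [-1.204, -2.901, 0.002]
contact_force: [-0.3, -0.4, -1.8]
opening: 0.492
finger_force: 30.0
```

Call:
play_rows(steps=[[[0, 0, 0.05, 0, 0, 0], [0, 0, 0.14, 0, 0, 0], [0, 0, 0.24, 0, 0, 0], [0, 0, 0.33, 0, 0, 0], [0, 0, 0.4, 0, 0, 0], [0, 0, 0.44, 0, 0, 0], [0, 0, 0.46, 0, 0, 0], [0, 0, 0.47, 0, 0, 0], [0, 0, 0.48, 0, 0, 0], [0, 0, 0.485, 0, 0, 0], [0, 0, 0.49, 0, 0, 0], [0, 0, 0.49, 0, 0, 0]]])

```text
clock: 25.4
eef_pos: [0.4142, 0.3357, 0.1879]
tcp_rot: [1.205, 2.901, 0.001]
contact_force: [-0.1, 0.6, -1.9]
opening: 0.489
finger_force: 30.0
```

Call:
play_rows(steps=[[[0, 0, 0.005, 0, 0, 0], [0, 0, 0.01, 0, 0, 0], [0, 0, 0.01, 0, 0, 0]]])

```text
clock: 25.7
eef_pos: [0.4145, 0.3359, 0.1866]
tcp_rot: [1.205, 2.901, 0.001]
contact_force: [-1.1, -1.3, 6.4]
opening: 0.49
finger_force: 30.0
```

Call:
play_rows(steps=[[[0, 0, -0.002, 0, 0, 0], [0, 0, -0.002, 0, 0, 0], [0, 0, -0.002, 0, 0, 0], [0, 0, -0.002, 0, 0, 0], [0, 0, -0.002, 0, 0, 0], [0, 0, -0.1, 0, 0, 0], [0, 0, -0.3, 0, 0, 0], [0, 0, -0.5, 0, 0, 0], [0, 0, -0.7, 0, 0, 0], [0, 0, -0.9, 0, 0, 0], [0, 0, -0.95, 0, 0, 0]]], grip=0)

```text
clock: 26.8
eef_pos: [0.4154, 0.3366, 0.3803]
tcp_rot: [1.204, 2.898, 0.01]
contact_force: [0.9, 0.1, 0.3]
opening: 0.996
finger_force: 0.0
```

```bash
python3 - <<'E'
from h import *
st=read_state();print(st["eef_pos"].round(4), st["opening"])
plan([[(.50,.16,.40,112)],[(.60,-.02,.42,92)]])
E
```

```text
[0.4154 0.3366 0.3803] 0.9963584027094377
call
   [-0.924, -0.323, -0.1, 0.014, -0.001, 0.763]
call
   [-1.022, 0.126, -0.1, 0.0, 0.0, 0.667]
```

Call:
play_rows(steps=[[[-0.22, -0.08, -0.03, 0, 0, 0.2], [-0.44, -0.16, -0.06, 0, 0, 0.4], [-0.66, -0.24, -0.09, 0, 0, 0.6], [-0.92, -0.32, -0.1, 0, 0, 0.76], [-0.92, -0.32, -0.1, 0, 0, 0.76]]])

```text
clock: 27.3
eef_pos: [0.5003, 0.1562, 0.3952]
tcp_rot: [1.763, 2.599, -0.001]
contact_force: [-1.0, 0.1, -0.4]
opening: 1.002
finger_force: 0.0
```

Call:
play_rows(steps=[[[-0.22, 0.03, -0.03, 0, 0, 0.2], [-0.44, 0.06, -0.06, 0, 0, 0.4], [-0.66, 0.09, -0.09, 0, 0, 0.55], [-0.88, 0.11, -0.1, 0, 0, 0.67], [-1, 0.13, -0.1, 0, 0, 0.67], [-1, 0.13, -0.1, 0, 0, 0.67], [-1, 0.13, -0.1, 0, 0, 0.67], [-1, 0.13, -0.1, 0, 0, 0.67]]])

```text
clock: 28.1
eef_pos: [0.5973, -0.0142, 0.4151]
tcp_rot: [-2.18, -2.26, 0.001]
contact_force: [-0.4, 0.7, 0.1]
opening: 0.999
finger_force: 0.0
```

```bash
python3 - <<'E'
from h import *
st=read_state(); print(st["eef_pos"].round(4));im=grab_frame("wrist"); cv2.imwrite("pics/w2.png",im)
for c in("side","top"): cv2.imwrite(f"pics/{c}2.png",grab_frame(c))
for n,z in dict(weight_mid=.039,weight_small_mid=.029,tray_floor=.003,bottle_mid=.08,jar_mid=.076,reagent_mid=.083,pan=.074).items():
  for c in("wrist","side","top"):
    r=spotter.landmark_of(c,n)
    for q in r[:2]: print(n,c,round(q["conf"],2),np.round(px(q["centre"])),at_z(c,px(q["centre"]),z,st).round(4))
E
```

```text
[ 0.5973 -0.0142  0.4151]
weight_mid wrist 0.81 [316. 198.] [ 0.6528 -0.0488  0.039 ]
weight_mid side 0.91 [229. 177.] [ 0.6491 -0.0449  0.039 ]
weight_small_mid side 0.6 [230. 176.] [ 0.6549 -0.0557  0.029 ]
weight_small_mid side 0.48 [216. 200.] [0.641  0.0184 0.029 ]
tray_floor wrist 0.86 [296. 173.] [ 0.6203 -0.0154  0.003 ]
tray_floor side 0.9 [237. 204.] [ 0.6104 -0.0139  0.003 ]
bottle_mid side 0.58 [214. 373.] [0.4136 0.3351 0.08  ]
jar_mid side 0.9 [134. 323.] [0.578  0.3332 0.076 ]
reagent_mid side 0.73 [173. 348.] [0.4921 0.3355 0.083 ]
pan wrist 0.93 [211. 373.] [ 0.4849 -0.3622  0.074 ]
pan side 0.75 [363. 108.] [ 0.4817 -0.3651  0.074 ]
```

View pics/w2.png

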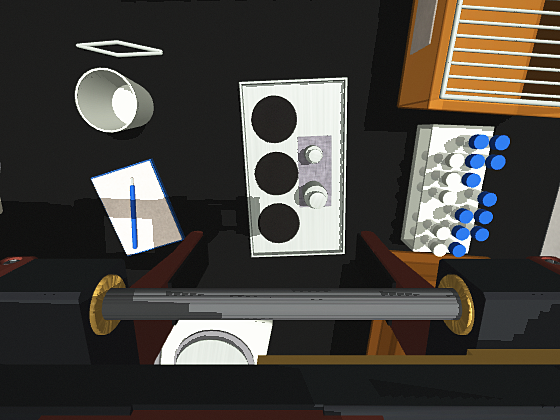

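View pics/side2.png

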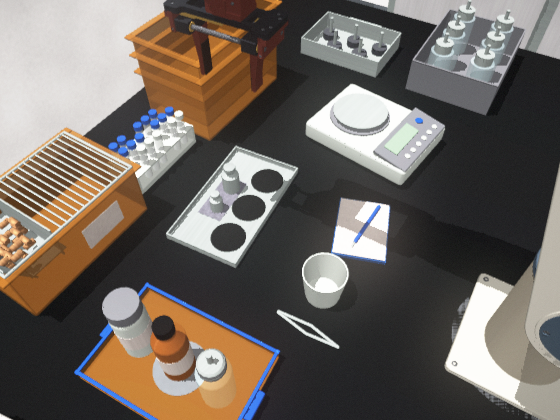

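The three pads are bare at (274,118), (277,173) and (280,223) px in the wrist view. The weights stand at (315,194) and (314,155), and all three containers are upright in the lid. Now I'll measure the pads and the pan.

```bash
cat > pads.py <<'E'
from h import *
def blobs(im,roi,z,cam,st,thr,inv=True,amin=300):
    x0,x1,y0,y1=roi; g=cv2.cvtColor(im,cv2.COLOR_BGR2GRAY)[y0:y1,x0:x1]
    m=(g<thr).astype(np.uint8) if inv else (g>thr).astype(np.uint8)
    cs,_=cv2.findContours(m,cv2.RETR_LIST,cv2.CHAIN_APPROX_NONE)
    for c in cs:
        if amin<cv2.contourArea(c)<6000:
            P=np.array([at_z(cam,(q[0]+[x0,y0]).tolist(),z,st)[:2] for q in c],np.float32)
            (a,b),r=cv2.minEnclosingCircle(P); M=P.mean(0)
            A=np.c_[2*P,np.ones(len(P))];s=np.linalg.lstsq(A,(P**2).sum(1),rcond=None)[0]
            print(cam,"fit",s[:2].round(4),"r",round(float(np.sqrt(s[2]+s[0]**2+s[1]**2)),4),"enc",round(a,4),round(b,4),round(r,4))
E
python3 - <<'E'
from pads import *
st=read_state()
blobs(cv2.imread("pics/w2.png"),(246,342,84,250),.005,"wrist",st,60)
blobs(cv2.imread("pics/side2.png"),(195,292,160,260),.005,"side",st,50)
im=grab_frame("side"); r=spotter.outline_of("side","pan")
for q in r[:2]: print(q["conf"],q["mask"].sum(),px(q["centre"]))
cv2.imwrite("pics/pan.png",cv2.resize(cv2.imread("pics/side2.png")[75:190,300:450],None,fx=4,fy=4))
m=cv2.imread("pics/w2.png"); cv2.imwrite("pics/wt.png",cv2.resize(m[75:265,235:355],None,fx=3,fy=3))
E
```

```text
wrist fit [ 0.5948 -0.1066] r 0.0356 enc 0.5947 -0.1064 0.0367
wrist fit [ 0.5885 -0.0189] r 0.0356 enc 0.5885 -0.019 0.0365
wrist fit [0.5819 0.0689] r 0.0357 enc 0.5817 0.0689 0.0366
side fit [0.5287 0.0015] r 0.0728 enc 0.5302 -0.0114 0.1134
0.69 7872 [374.808, 132.3]
0.47 2098 [326.47999999999996, 282.28200000000004]
```

View pics/wt.png

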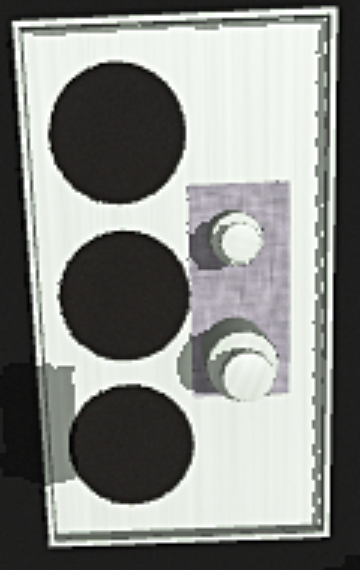

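View pics/pan.png

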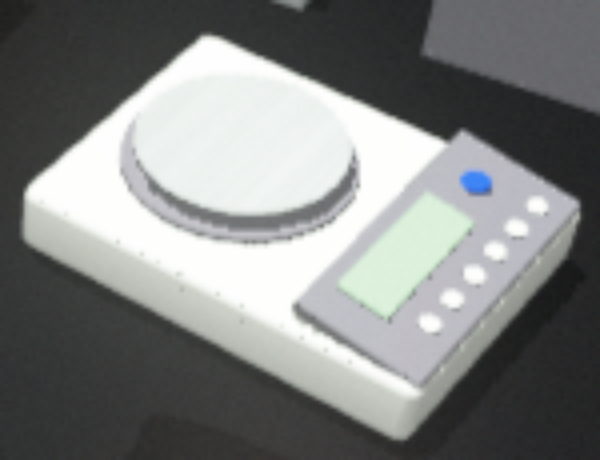

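```bash
python3 - <<'E'
from pads import *
st=read_state()
for p,z in (((317.7,200),.075),((315.7,195.7),.049)): print("wt",at_z("wrist",p,z,st).round(4))
print("pan side",at_z("side",(361,111.2),.074).round(4))
# side pads
g=cv2.cvtColor(cv2.imread("pics/side2.png"),cv2.COLOR_BGR2GRAY)
cs,_=cv2.findContours((g<50).astype(np.uint8),cv2.RETR_LIST,cv2.CHAIN_APPROX_NONE)
for c in cs:
    (x,y),_,_=cv2.fitEllipse(c) if len(c)>20 else ((0,0),0,0)
    if 500<cv2.contourArea(c)<2500 and 180<x<300: print("side pad",at_z("side",(x,y),.005).round(4))
im=cv2.imread("pics/top0.png"); cv2.imwrite("pics/pt.png",cv2.resize(im[170:320,390:515],None,fx=4,fy=4))
plan([[(.652,-.046,.30,94)],[(.652,-.046,.17,94)],[(.652,-.046,.10,94)]])
E
```

```text
wt [ 0.6524 -0.0458  0.075 ]
wt [ 0.6523 -0.0452  0.049 ]
pan side [ 0.4796 -0.3514  0.074 ]
call
   [-0.162, 0.264, 0.578, 0.0, 0.0, -0.067]
call
   [0.0, 0.0, 0.65, 0.0, 0.0, 0.0]
call
   [0.0, 0.0, 0.35, 0.0, 0.0, 0.0]
```

View pics/pt.png

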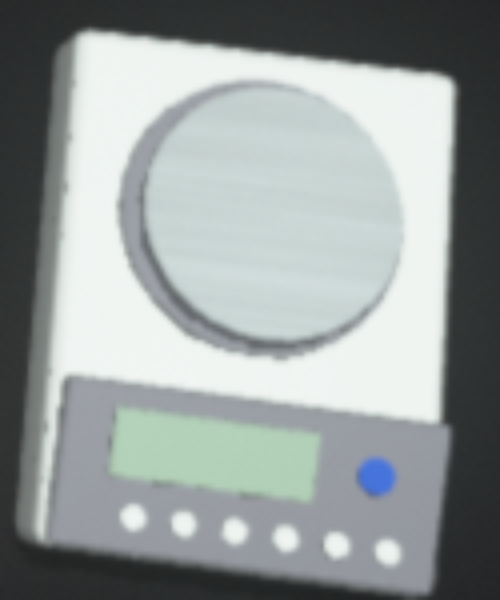

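Call:
play_rows(steps=[[[-0.08, 0.13, 0.2, 0, 0, -0.07], [-0.16, 0.26, 0.4, 0, 0, -0.07], [-0.16, 0.26, 0.58, 0, 0, -0.07], [-0.16, 0.26, 0.58, 0, 0, -0.07], [-0.16, 0.26, 0.58, 0, 0, -0.07], [-0.16, 0.26, 0.58, 0, 0, -0.07], [-0.16, 0.26, 0.58, 0, 0, -0.07]]], grip=90)

```text
clock: 30.1
eef_pos: [0.6518, -0.0454, 0.3024]
tcp_rot: [2.138, 2.297, 0.004]
contact_force: [-0.2, -0.4, 0.2]
opening: 0.646
finger_force: 0.0
```

```bash
python3 - <<'E'
from h import *
st=read_state();print(st["eef_pos"].round(4), st["opening"])
plan([[(.6523,-.0455,.17,94)],[(.6523,-.0455,.101,94)]])
print(at_z("top",(458.5,223.2),.074))
E
```

```text
[ 0.6518 -0.0454  0.3024] 0.6457332781603042
call
   [0.0, 0.0, 0.662, 0.008, 0.001, 0.004]
call
   [0.0, 0.0, 0.345, 0.0, 0.0, 0.0]
[ 0.48743498 -0.36028009  0.074     ]
```

Call:
play_rows(steps=[[[0, 0, 0.2, 0, 0, 0], [0, 0, 0.4, 0, 0, 0], [0, 0, 0.55, 0, 0, 0], [0, 0, 0.66, 0, 0, 0], [0, 0, 0.76, 0, 0, 0], [0, 0, 0.86, 0, 0, 0], [0, 0, 0.93, 0, 0, 0], [0, 0, 0.98, 0, 0, 0], [0, 0, 1, 0, 0, 0], [0, 0, 1, 0, 0, 0], [0, 0, 1, 0, 0, 0]]])

```text
clock: 31.2
eef_pos: [0.6516, -0.0457, 0.1005]
tcp_rot: [2.14, 2.299, 0.001]
contact_force: [0.5, 1.6, 0.1]
opening: 0.647
finger_force: 0.0
```

Call:
play_rows(steps=[[[0, 0, 0, 0, 0, 0], [0, 0, 0, 0, 0, 0], [0, 0, 0, 0, 0, 0], [0, 0, 0, 0, 0, 0], [0, 0, 0, 0, 0, 0], [0, 0, 0, 0, 0, 0], [0, 0, 0, 0, 0, 0]]], grip=255)

```text
clock: 31.9
eef_pos: [0.6513, -0.0457, 0.1001]
tcp_rot: [2.14, 2.299, 0.0]
contact_force: [-1.8, 0.5, 5.6]
opening: 0.43
finger_force: 30.0
```

```bash
python3 - <<'E'
from h import *
plan([[(.6513,-.0457,.29,94)],[(.49,-.22,.29,94)],[(.487,-.361,.29,94)]],start=(.6513,-.0457,.1,94))
E
```

```text
call
   [0.0, 0.0, -0.95, 0.0, 0.0, 0.0]
call
   [-0.813, -0.865, 0.0, 0.0, 0.0, 0.0]
call
   [-0.702, -0.064, 0.0, 0.0, 0.0, 0.0]
```

Call:
play_rows(steps=[[[0, 0, -0.03, 0, 0, 0], [0, 0, -0.1, 0, 0, 0], [0, 0, -0.2, 0, 0, 0], [0, 0, -0.35, 0, 0, 0], [0, 0, -0.5, 0, 0, 0], [0, 0, -0.65, 0, 0, 0], [0, 0, -0.8, 0, 0, 0], [0, 0, -0.9, 0, 0, 0], [0, 0, -0.95, 0, 0, 0], [0, 0, -0.95, 0, 0, 0]]])

```text
clock: 32.9
eef_pos: [0.6514, -0.0456, 0.2912]
tcp_rot: [2.14, 2.298, 0.002]
contact_force: [-0.1, 0.7, -5.2]
opening: 0.42
finger_force: 30.0
```

Call:
play_rows(steps=[[[-0.03, -0.04, 0, 0, 0, 0], [-0.1, -0.11, 0, 0, 0, 0], [-0.2, -0.22, 0, 0, 0, 0], [-0.32, -0.34, 0, 0, 0, 0], [-0.44, -0.47, 0, 0, 0, 0], [-0.56, -0.6, 0, 0, 0, 0], [-0.67, -0.72, 0, 0, 0, 0], [-0.76, -0.81, 0, 0, 0, 0], [-0.81, -0.86, 0, 0, 0, 0], [-0.81, -0.86, 0, 0, 0, 0], [-0.81, -0.86, 0, 0, 0, 0]]])

```text
clock: 34.0
eef_pos: [0.4908, -0.2196, 0.2893]
tcp_rot: [-2.142, -2.298, -0.0]
contact_force: [-0.2, 0.9, -4.6]
opening: 0.422
finger_force: 30.0
```

```bash
python3 - <<'E'
from h import *
st=read_state(); print(st["eef_pos"].round(4),st["contact_force"].round(1));im=grab_frame("wrist"); cv2.imwrite("pics/w3.png",im)
for q in spotter.landmark_of("wrist","pan")[:2]: print(q["conf"],px(q["centre"]),at_z("wrist",px(q["centre"]),.074,st))
E
```

```text
[ 0.4908 -0.2196  0.2893] [-0.2  0.9 -4.6]
0.93 [268.18399999999997, 312.01800000000003] [ 0.48445815 -0.35592051  0.074     ]
```

View pics/w3.png

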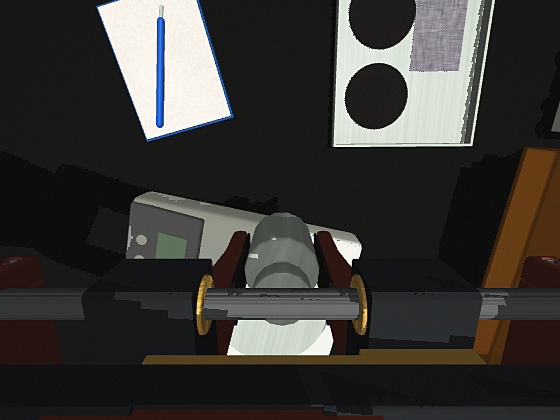

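```bash
python3 - <<'E'
from h import *
def fit(cam,P,z):
    Q=np.array([at_z(cam,p,z)[:2] for p in P]);A=np.c_[2*Q,np.ones(len(Q))];s=np.linalg.lstsq(A,(Q**2).sum(1),rcond=None)[0]
    return s[:2].round(4),np.sqrt(s[2]+s[0]**2+s[1]**2).round(4)
im=cv2.imread("pics/side2.png");g=cv2.cvtColor(im,cv2.COLOR_BGR2GRAY)
m=(g<55).astype(np.uint8); m[:,:185]=0
n,l,s,c=cv2.connectedComponentsWithStats(m,connectivity=4)
for i in range(1,n):
    if 400<s[i,4]<2500 and s[i,0]<300 and 150<s[i,1]<260:
        ct=cv2.findContours((l==i).astype(np.uint8),cv2.RETR_EXTERNAL,cv2.CHAIN_APPROX_NONE)[0][0][:,0].tolist()
        print("side pad",fit("side",ct,.005))
# pan: grey-level flood from centre
for cam,f,seed in(("side","side2",(361,111)),("top","top0",(458,223))):
    im=cv2.GaussianBlur(cv2.imread(f"pics/{f}.png"),(3,3),0)
    for lo in (3,4,6):
        mk=np.zeros((422,562),np.uint8)
        cv2.floodFill(im.copy(),mk,seed,255,(lo,)*3,(lo,)*3,4|cv2.FLOODFILL_MASK_ONLY|(1<<8))
        mk=mk[1:-1,1:-1]; x,y,w,h=cv2.boundingRect(mk)
        ct=cv2.convexHull(max(cv2.findContours(mk,cv2.RETR_EXTERNAL,cv2.CHAIN_APPROX_NONE)[0],key=len))[:,0].tolist()
        print(cam,lo,(x,y,w,h),fit(cam,ct,.074))
E
```

```text
side 3 (308, 86, 101, 76) (array([ 0.4633, -0.3166]), np.float64(0.1221))
side 4 (308, 86, 101, 77) (array([ 0.465 , -0.3152]), np.float64(0.1231))
side 6 (308, 86, 102, 87) (array([ 0.4459, -0.3101]), np.float64(0.1325))
top 3 (428, 191, 62, 62) (array([ 0.4901, -0.3605]), np.float64(0.0626))
top 4 (428, 191, 62, 63) (array([ 0.4902, -0.3607]), np.float64(0.0633))
top 6 (405, 180, 97, 94) (array([ 0.4864, -0.3497]), np.float64(0.1123))
```

```bash
python3 - <<'E'
from h import *
plan([[(.487,-.36,.25,94)],[(.487,-.36,.175,94)]])
E
```

```text
call
   [-0.702, -0.073, 0.197, 0.0, -0.001, 0.004]
call
   [0.0, 0.0, 0.375, 0.0, 0.0, 0.0]
```

Call:
play_rows(steps=[[[-0.05, 0, 0, 0, 0, 0], [-0.15, -0.02, 0.03, 0, 0, 0], [-0.28, -0.03, 0.06, 0, 0, 0], [-0.42, -0.04, 0.1, 0, 0, 0], [-0.55, -0.06, 0.15, 0, 0, 0], [-0.65, -0.07, 0.18, 0, 0, 0], [-0.7, -0.07, 0.2, 0, 0, 0], [-0.7, -0.07, 0.2, 0, 0, 0], [-0.7, -0.07, 0.2, 0, 0, 0]]])

```text
clock: 35.0
eef_pos: [0.4872, -0.3595, 0.2496]
tcp_rot: [-2.14, -2.299, -0.0]
contact_force: [-0.1, -0.7, -5.8]
opening: 0.425
finger_force: 30.0
```

Call:
play_rows(steps=[[[0, 0, 0.05, 0, 0, 0], [0, 0, 0.12, 0, 0, 0], [0, 0, 0.19, 0, 0, 0], [0, 0, 0.26, 0, 0, 0], [0, 0, 0.31, 0, 0, 0], [0, 0, 0.34, 0, 0, 0], [0, 0, 0.355, 0, 0, 0], [0, 0, 0.36, 0, 0, 0], [0, 0, 0.36, 0, 0, 0]]])

```text
clock: 35.9
eef_pos: [0.4873, -0.3603, 0.1779]
tcp_rot: [2.14, 2.299, 0.0]
contact_force: [-0.0, 0.5, -4.6]
opening: 0.425
finger_force: 30.0
```

Call:
play_rows(steps=[[[0, 0, 0.005, 0, 0, 0], [0, 0, 0.01, 0, 0, 0], [0, 0, 0.015, 0, 0, 0], [0, 0, 0.02, 0, 0, 0], [0, 0, 0.02, 0, 0, 0]]])

```text
clock: 36.4
eef_pos: [0.487, -0.3601, 0.1736]
tcp_rot: [-2.141, -2.299, 0.0]
contact_force: [0.3, 0.0, -5.2]
opening: 0.423
finger_force: 30.0
```

```bash
python3 - <<'E'
from h import *
im=grab_frame("side"); cv2.imwrite("pics/pl.png",cv2.resize(im[40:190,290:450],None,fx=4,fy=4))
E
```

```text
(no output)
```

View pics/pl.png

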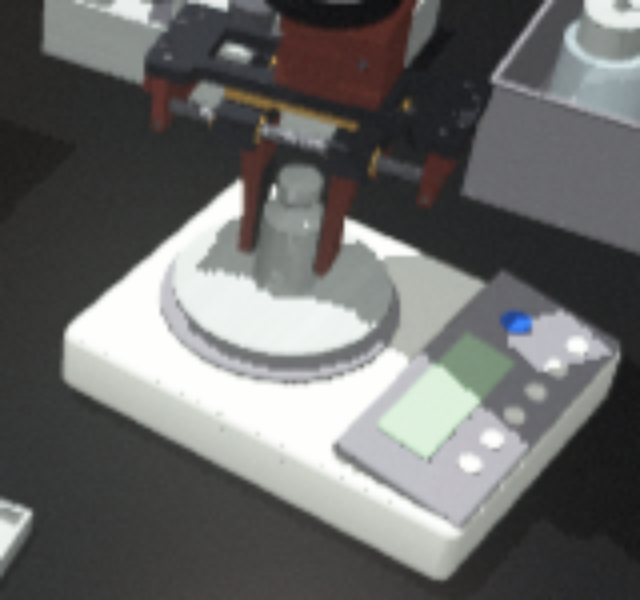

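Call:
play_rows(steps=[[[0, 0, 0.003, 0, 0, 0], [0, 0, 0.006, 0, 0, 0], [0, 0, 0.01, 0, 0, 0], [0, 0, 0.01, 0, 0, 0]]])

```text
clock: 36.85
eef_pos: [0.487, -0.3601, 0.1715]
tcp_rot: [-2.141, -2.299, 0.0]
contact_force: [-0.3, 0.0, -5.1]
opening: 0.426
finger_force: 30.0
```

Call:
play_rows(steps=[[[0, 0, 0.002, 0, 0, 0], [0, 0, 0.004, 0, 0, 0], [0, 0, 0.006, 0, 0, 0], [0, 0, 0.006, 0, 0, 0]]])

```text
clock: 37.25
eef_pos: [0.4871, -0.3602, 0.1711]
tcp_rot: [2.141, 2.299, 0.0]
contact_force: [-3.5, 1.3, 4.7]
opening: 0.425
finger_force: 30.0
```

Call:
play_rows(steps=[[[0, 0, 0, 0, 0, 0], [0, 0, 0, 0, 0, 0], [0, 0, 0, 0, 0, 0], [0, 0, 0, 0, 0, 0], [0, 0, 0, 0, 0, 0], [0, 0, -0.05, 0, 0, 0], [0, 0, -0.15, 0, 0, 0], [0, 0, -0.35, 0, 0, 0], [0, 0, -0.6, 0, 0, 0], [0, 0, -0.85, 0, 0, 0], [0, 0, -0.9, 0, 0, 0]]], grip=70)

```text
clock: 38.35
eef_pos: [0.4889, -0.3615, 0.3579]
tcp_rot: [2.133, 2.291, 0.002]
contact_force: [-0.2, 0.0, -0.2]
opening: 0.724
finger_force: 0.0
```

```bash
python3 - <<'E'
from h import *
st=read_state();print(st["eef_pos"].round(4), st["opening"])
for c in("side","top"):
    im=grab_frame(c)
    for n,z in (("weight_mid",.11),("jar_mid",.076),("reagent_mid",.083),("bottle_mid",.08)):
        for q in spotter.landmark_of(c,n)[:1]: print(c,n,round(q["conf"],2),np.round(px(q["centre"])),at_z(c,px(q["centre"]),z).round(4))
cv2.imwrite("pics/s4.png",grab_frame("side"))
plan([[(.53,-.17,.355,107)],[(.55,.02,.355,121)],[(.58,.18,.355,135)],[(.582,.337,.30,135)]])
E
```

```text
[ 0.4889 -0.3615  0.3579] 0.7237677710155096
side weight_mid 0.68 [365.  97.] [ 0.4791 -0.3619  0.11  ]
side jar_mid 0.59 [132. 326.] [0.5766 0.3383 0.076 ]
side reagent_mid 0.6 [170. 344.] [0.4993 0.3338 0.083 ]
side bottle_mid 0.98 [214. 374.] [0.412  0.3353 0.08  ]
top jar_mid 0.6 [119. 186.] [0.5721 0.3328 0.076 ]
top reagent_mid 0.73 [115. 219.] [0.5029 0.333  0.083 ]
top bottle_mid 0.58 [116. 260.] [0.4199 0.3289 0.08  ]
call
   [0.932, 0.283, -0.027, -0.002, -0.003, -0.43]
call
   [0.879, 0.373, 0.0, 0.0, 0.0, -0.467]
call
   [0.608, 0.541, 0.0, 0.0, 0.0, -0.467]
call
   [0.548, 0.562, 0.275, 0.0, 0.0, 0.0]
```

View pics/s4.png

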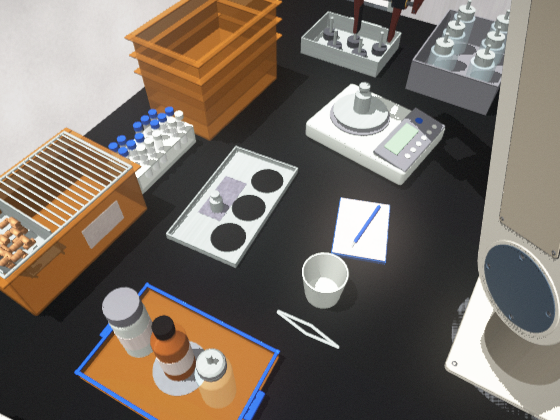

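The weight stands upright at the middle of the pan, (363,100) px, and the small weight is still in the tray. Next, the containers go back, bottle first.

```bash
python3 - <<'E'
from h import *
plan([[(.51,-.17,.355,108)],[(.49,.02,.355,122)],[(.45,.20,.355,135)],[(.4145,.336,.30,135)],[(.4145,.336,.187,135)]])
print()
plan([[(.4145,.336,.287,135),(.44,.276,.287,135)],[(.515,.085,.287,135)],[(.5948,-.1066,.287,135)]],start=(.4145,.336,.187,135))
E
```

```text
call
   [0.939, 0.183, -0.027, -0.002, -0.003, -0.464]
call
   [0.934, 0.198, 0.0, 0.0, 0.0, -0.467]
call
   [0.869, 0.307, 0.0, 0.0, 0.0, -0.433]
call
   [0.606, 0.355, 0.275, 0.0, 0.0, 0.0]
call
   [0.0, 0.0, 0.565, 0.0, 0.0, 0.0]

call
   [0.0, 0.0, -0.5, 0.0, 0.0, 0.0]
   [-0.302, -0.122, -0.5, 0.0, 0.0, 0.0]
call
   [-0.94, -0.41, 0.0, 0.0, 0.0, 0.0]
call
   [-0.96, -0.395, 0.0, 0.0, 0.0, 0.0]
```

Call:
play_rows(steps=[[[0.2, 0.04, 0, 0, 0, -0.1], [0.4, 0.08, 0, 0, 0, -0.2], [0.6, 0.12, 0, 0, 0, -0.3], [0.8, 0.16, 0, 0, 0, -0.4], [0.94, 0.18, 0, 0, 0, -0.46]]], grip=0)

```text
clock: 39.4
eef_pos: [0.5096, -0.1679, 0.3502]
tcp_rot: [-1.845, -2.542, -0.0]
contact_force: [0.1, 0.3, 0.6]
opening: 0.999
finger_force: 0.0
```

Call:
play_rows(steps=[[[0.2, 0.04, 0, 0, 0, -0.1], [0.4, 0.08, 0, 0, 0, -0.2], [0.6, 0.13, 0, 0, 0, -0.3], [0.8, 0.17, 0, 0, 0, -0.4], [0.93, 0.2, 0, 0, 0, -0.47]]])

```text
clock: 39.9
eef_pos: [0.4899, 0.0215, 0.3503]
tcp_rot: [-1.519, -2.749, -0.0]
contact_force: [0.2, -0.1, 0.4]
opening: 1.001
finger_force: 0.0
```

Call:
play_rows(steps=[[[0.2, 0.07, 0, 0, 0, -0.1], [0.4, 0.14, 0, 0, 0, -0.2], [0.6, 0.21, 0, 0, 0, -0.3], [0.8, 0.28, 0, 0, 0, -0.4], [0.87, 0.31, 0, 0, 0, -0.43], [0.87, 0.31, 0, 0, 0, -0.43], [0.87, 0.31, 0, 0, 0, -0.43]]])

```text
clock: 40.6
eef_pos: [0.4508, 0.1996, 0.3502]
tcp_rot: [-1.204, -2.901, 0.001]
contact_force: [-0.2, 0.1, 0.4]
opening: 1.004
finger_force: 0.0
```

```bash
python3 - <<'E'
from h import *
plan([[(.4145,.336,.30,135)]])
E
```

```text
call
   [0.611, 0.353, 0.251, -0.001, 0.0, -0.003]
```

Call:
play_rows(steps=[[[0.15, 0.09, 0.05, 0, 0, 0], [0.3, 0.18, 0.1, 0, 0, 0], [0.45, 0.26, 0.15, 0, 0, 0], [0.61, 0.35, 0.25, 0, 0, 0], [0.61, 0.35, 0.25, 0, 0, 0], [0.61, 0.35, 0.25, 0, 0, 0], [0.61, 0.35, 0.25, 0, 0, 0]]])

```text
clock: 41.3
eef_pos: [0.4152, 0.3343, 0.3008]
tcp_rot: [1.207, 2.9, -0.0]
contact_force: [0.8, -0.4, 0.4]
opening: 0.999
finger_force: 0.0
```

Call:
play_rows(steps=[[[0, 0, 0.15, 0, 0, 0], [0, 0, 0.3, 0, 0, 0], [0, 0, 0.42, 0, 0, 0], [0, 0, 0.52, 0, 0, 0], [0, 0, 0.565, 0, 0, 0], [0, 0, 0.565, 0, 0, 0], [0, 0, 0.565, 0, 0, 0]]])

```text
clock: 42.0
eef_pos: [0.4152, 0.3354, 0.1884]
tcp_rot: [1.206, 2.9, 0.002]
contact_force: [0.2, -0.2, -0.1]
opening: 0.998
finger_force: 0.0
```

Call:
play_rows(steps=[[[0, 0, 0, 0, 0, 0], [0, 0, 0, 0, 0, 0], [0, 0, 0, 0, 0, 0], [0, 0, 0, 0, 0, 0], [0, 0, 0, 0, 0, 0], [0, 0, 0, 0, 0, 0], [0, 0, 0, 0, 0, 0], [0, 0, 0, 0, 0, 0], [0, 0, 0, 0, 0, 0]]], grip=255)

```text
clock: 42.9
eef_pos: [0.4145, 0.3356, 0.1875]
tcp_rot: [1.205, 2.901, 0.0]
contact_force: [0.6, 1.3, -0.1]
opening: 0.493
finger_force: 30.0
```

Call:
play_rows(steps=[[[0, 0, -0.05, 0, 0, 0], [0, 0, -0.15, 0, 0, 0], [0, 0, -0.3, 0, 0, 0], [0, 0, -0.42, 0, 0, 0], [0, 0, -0.48, 0, 0, 0], [-0.02, -0.01, -0.5, 0, 0, 0], [-0.06, -0.03, -0.5, 0, 0, 0], [-0.13, -0.05, -0.5, 0, 0, 0], [-0.22, -0.09, -0.5, 0, 0, 0], [-0.3, -0.12, -0.5, 0, 0, 0]]])

```text
clock: 43.9
eef_pos: [0.4397, 0.2741, 0.2861]
tcp_rot: [-1.205, -2.9, 0.004]
contact_force: [-0.5, 0.0, -2.4]
opening: 0.495
finger_force: 30.0
```

Call:
play_rows(steps=[[[-0.1, -0.04, 0, 0, 0, 0], [-0.22, -0.1, 0, 0, 0, 0], [-0.34, -0.15, 0, 0, 0, 0], [-0.46, -0.2, 0, 0, 0, 0], [-0.58, -0.25, 0, 0, 0, 0], [-0.7, -0.31, 0, 0, 0, 0], [-0.82, -0.36, 0, 0, 0, 0], [-0.94, -0.41, 0, 0, 0, 0]]])

```text
clock: 44.7
eef_pos: [0.514, 0.0827, 0.2861]
tcp_rot: [-1.205, -2.899, 0.002]
contact_force: [-1.1, -0.3, -2.5]
opening: 0.493
finger_force: 30.0
```

Call:
play_rows(steps=[[[-0.12, -0.05, 0, 0, 0, 0], [-0.25, -0.1, 0, 0, 0, 0], [-0.38, -0.16, 0, 0, 0, 0], [-0.51, -0.21, 0, 0, 0, 0], [-0.64, -0.26, 0, 0, 0, 0], [-0.76, -0.31, 0, 0, 0, 0], [-0.86, -0.35, 0, 0, 0, 0], [-0.93, -0.38, 0, 0, 0, 0], [-0.96, -0.395, 0, 0, 0, 0], [-0.96, -0.395, 0, 0, 0, 0], [-0.96, -0.395, 0, 0, 0, 0], [-0.96, -0.395, 0, 0, 0, 0]]])

```text
clock: 45.9
eef_pos: [0.5935, -0.106, 0.2874]
tcp_rot: [-1.204, -2.901, -0.0]
contact_force: [-1.1, 0.1, -1.4]
opening: 0.494
finger_force: 30.0
```

```bash
python3 - <<'E'
from h import *
print(read_state()["eef_pos"].round(4))
plan([[(.5948,-.1066,.189,135)]])
E
```

```text
[ 0.5935 -0.106   0.2874]
call
   [-0.007, 0.002, 0.492, 0.0, -0.001, -0.002]
```

Call:
play_rows(steps=[[[-0.007, 0.002, 0.05, 0, 0, 0], [-0.007, 0.002, 0.14, 0, 0, 0], [-0.007, 0.002, 0.24, 0, 0, 0], [-0.007, 0.002, 0.33, 0, 0, 0], [-0.007, 0.002, 0.4, 0, 0, 0], [-0.007, 0.002, 0.44, 0, 0, 0], [-0.007, 0.002, 0.46, 0, 0, 0], [-0.007, 0.002, 0.475, 0, 0, 0], [-0.007, 0.002, 0.485, 0, 0, 0], [-0.007, 0.002, 0.49, 0, 0, 0], [-0.007, 0.002, 0.49, 0, 0, 0]]])

```text
clock: 47.0
eef_pos: [0.5953, -0.1075, 0.1898]
tcp_rot: [1.205, 2.901, 0.0]
contact_force: [-0.5, -0.5, -2.4]
opening: 0.492
finger_force: 30.0
```

Call:
play_rows(steps=[[[0, 0, 0.004, 0, 0, 0], [0, 0, 0.007, 0, 0, 0], [0, 0, 0.007, 0, 0, 0]]])

```text
clock: 47.3
eef_pos: [0.5952, -0.1075, 0.1881]
tcp_rot: [1.205, 2.901, 0.0]
contact_force: [0.4, 0.4, -2.7]
opening: 0.488
finger_force: 30.0
```

Call:
play_rows(steps=[[[0, 0.003, 0.004, 0, 0, 0], [0, 0.003, 0.007, 0, 0, 0], [0, 0.003, 0.007, 0, 0, 0]]])

```text
clock: 47.6
eef_pos: [0.5956, -0.107, 0.1866]
tcp_rot: [-1.205, -2.901, -0.0]
contact_force: [-0.5, 0.1, -2.7]
opening: 0.494
finger_force: 30.0
```

Call:
play_rows(steps=[[[0.002, -0.002, 0.003, 0, 0, 0], [0.002, -0.002, 0.005, 0, 0, 0], [0.002, -0.002, 0.005, 0, 0, 0]]])

```text
clock: 47.9
eef_pos: [0.5956, -0.1071, 0.1865]
tcp_rot: [1.204, 2.9, 0.001]
contact_force: [-0.6, 0.5, 5.3]
opening: 0.49
finger_force: 30.0
```

Call:
play_rows(steps=[[[0, 0, -0.002, 0, 0, 0], [0, 0, -0.002, 0, 0, 0], [0, 0, -0.002, 0, 0, 0], [0, 0, -0.002, 0, 0, 0], [0, 0, -0.002, 0, 0, 0], [0, 0, -0.1, 0, 0, 0], [0, 0, -0.3, 0, 0, 0], [0, 0, -0.5, 0, 0, 0], [0, 0, -0.57, 0, 0, 0], [0, 0, -0.57, 0, 0, 0]]], grip=0)

```text
clock: 48.9
eef_pos: [0.596, -0.1072, 0.302]
tcp_rot: [1.203, 2.897, 0.001]
contact_force: [0.0, -1.0, -0.4]
opening: 1.0
finger_force: 0.0
```

```bash
python3 - <<'E'
from h import *
st=read_state();print(st["eef_pos"].round(4), st["opening"])
plan([[(.545,.12,.30,135)],[(.4975,.338,.30,135)],[(.4975,.338,.173,135)]])
E
```

```text
[ 0.596  -0.1072  0.302 ] 1.0003741549944922
call
   [0.985, 0.621, 0.008, 0.005, 0.007, -0.004]
call
   [0.939, 0.603, 0.0, 0.0, 0.0, 0.0]
call
   [0.0, 0.0, 0.635, 0.0, 0.0, 0.0]
```

Call:
play_rows(steps=[[[0.2, 0.13, 0, 0, 0, 0], [0.4, 0.25, 0, 0, 0, 0], [0.6, 0.38, 0, 0, 0, 0], [0.8, 0.5, 0, 0, 0, 0], [0.98, 0.62, 0, 0, 0, 0]]])

```text
clock: 49.4
eef_pos: [0.5427, 0.1209, 0.2974]
tcp_rot: [-1.204, -2.898, 0.003]
contact_force: [0.2, 0.2, 0.7]
opening: 0.998
finger_force: 0.0
```

Call:
play_rows(steps=[[[0.2, 0.13, 0, 0, 0, 0], [0.4, 0.25, 0, 0, 0, 0], [0.6, 0.38, 0, 0, 0, 0], [0.8, 0.5, 0, 0, 0, 0], [0.91, 0.59, 0, 0, 0, 0], [0.94, 0.605, 0, 0, 0, 0], [0.94, 0.605, 0, 0, 0, 0], [0.94, 0.605, 0, 0, 0, 0], [0.94, 0.605, 0, 0, 0, 0]]])

```text
clock: 50.3
eef_pos: [0.4978, 0.3364, 0.2992]
tcp_rot: [-1.207, -2.9, 0.002]
contact_force: [0.5, -0.4, 0.5]
opening: 0.998
finger_force: 0.0
```

Call:
play_rows(steps=[[[0, 0, 0.15, 0, 0, 0], [0, 0, 0.3, 0, 0, 0], [0, 0, 0.42, 0, 0, 0], [0, 0, 0.54, 0, 0, 0], [0, 0, 0.61, 0, 0, 0], [0, 0, 0.635, 0, 0, 0], [0, 0, 0.635, 0, 0, 0], [0, 0, 0.635, 0, 0, 0]]])

```text
clock: 51.1
eef_pos: [0.4982, 0.338, 0.1737]
tcp_rot: [1.205, 2.9, 0.002]
contact_force: [-0.6, -1.1, 0.6]
opening: 1.0
finger_force: 0.0
```

Call:
play_rows(steps=[[[0, 0, 0, 0, 0, 0], [0, 0, 0, 0, 0, 0], [0, 0, 0, 0, 0, 0], [0, 0, 0, 0, 0, 0], [0, 0, 0, 0, 0, 0], [0, 0, 0, 0, 0, 0], [0, 0, 0, 0, 0, 0], [0, 0, 0, 0, 0, 0]]], grip=255)

```text
clock: 51.9
eef_pos: [0.4975, 0.3379, 0.1728]
tcp_rot: [-1.205, -2.901, 0.0]
contact_force: [-1.6, -0.8, 4.7]
opening: 0.632
finger_force: 30.0
```

```bash
python3 - <<'E'
from h import *
st=read_state();p=st["eef_pos"];z=p[2];print(p.round(4), st["opening"])
plan([[(p[0],p[1],z+.1,135)],[(.54,.16,z+.1,135)],[(.5885,-.0189,z+.1,135)],[(.5885,-.0189,z+.002,135)]])
E
```

```text
[0.4975 0.3379 0.1728] 0.6316028713166364
call
   [0.0, 0.0, -0.5, 0.0, 0.0, -0.004]
call
   [-0.779, -0.479, 0.0, 0.0, 0.0, 0.0]
call
   [-0.804, -0.461, 0.0, 0.0, 0.0, 0.0]
call
   [0.0, 0.0, 0.49, 0.0, 0.0, 0.0]
```

Call:
play_rows(steps=[[[0, 0, -0.05, 0, 0, 0], [0, 0, -0.15, 0, 0, 0], [0, 0, -0.3, 0, 0, 0], [0, 0, -0.42, 0, 0, 0], [0, 0, -0.48, 0, 0, 0], [0, 0, -0.5, 0, 0, 0], [0, 0, -0.5, 0, 0, 0]]])

```text
clock: 52.6
eef_pos: [0.4975, 0.3378, 0.2725]
tcp_rot: [-1.205, -2.901, -0.0]
contact_force: [0.1, -0.6, -3.3]
opening: 0.63
finger_force: 30.0
```

Call:
play_rows(steps=[[[-0.04, -0.03, 0, 0, 0, 0], [-0.12, -0.08, 0, 0, 0, 0], [-0.24, -0.15, 0, 0, 0, 0], [-0.36, -0.22, 0, 0, 0, 0], [-0.48, -0.3, 0, 0, 0, 0], [-0.6, -0.37, 0, 0, 0, 0], [-0.7, -0.43, 0, 0, 0, 0], [-0.78, -0.48, 0, 0, 0, 0]]])

```text
clock: 53.4
eef_pos: [0.5392, 0.1575, 0.2712]
tcp_rot: [-1.205, -2.899, 0.003]
contact_force: [-0.1, 0.2, -2.9]
opening: 0.63
finger_force: 30.0
```

Call:
play_rows(steps=[[[-0.1, -0.06, 0, 0, 0, 0], [-0.22, -0.13, 0, 0, 0, 0], [-0.34, -0.2, 0, 0, 0, 0], [-0.46, -0.27, 0, 0, 0, 0], [-0.58, -0.34, 0, 0, 0, 0], [-0.69, -0.4, 0, 0, 0, 0], [-0.77, -0.44, 0, 0, 0, 0], [-0.8, -0.46, 0, 0, 0, 0], [-0.8, -0.46, 0, 0, 0, 0], [-0.8, -0.46, 0, 0, 0, 0], [-0.8, -0.46, 0, 0, 0, 0]]])

```text
clock: 54.5
eef_pos: [0.5871, -0.0177, 0.2726]
tcp_rot: [-1.203, -2.901, -0.0]
contact_force: [0.4, -0.5, -1.6]
opening: 0.627
finger_force: 30.0
```

```bash
python3 - <<'E'
from h import *
print(read_state()["eef_pos"].round(4))
plan([[(.5885,-.0189,.1745,135)]])
E
```

```text
[ 0.5871 -0.0177  0.2726]
call
   [-0.009, 0.001, 0.49, 0.0, -0.001, -0.002]
```

Call:
play_rows(steps=[[[-0.005, 0.001, 0.05, 0, 0, 0], [-0.005, 0.001, 0.14, 0, 0, 0], [-0.005, 0.001, 0.24, 0, 0, 0], [-0.005, 0.001, 0.33, 0, 0, 0], [-0.005, 0.001, 0.4, 0, 0, 0], [-0.005, 0.001, 0.44, 0, 0, 0], [-0.005, 0.001, 0.46, 0, 0, 0], [-0.005, 0.001, 0.475, 0, 0, 0], [-0.005, 0.001, 0.485, 0, 0, 0], [-0.005, 0.001, 0.49, 0, 0, 0], [-0.005, 0.001, 0.49, 0, 0, 0]]])

```text
clock: 55.6
eef_pos: [0.5884, -0.0193, 0.175]
tcp_rot: [1.205, 2.901, 0.0]
contact_force: [0.5, -0.4, -2.3]
opening: 0.63
finger_force: 30.0
```

Call:
play_rows(steps=[[[0, 0, 0.004, 0, 0, 0], [0, 0, 0.008, 0, 0, 0], [0, 0, 0.008, 0, 0, 0]]])

```text
clock: 55.9
eef_pos: [0.5882, -0.0192, 0.1731]
tcp_rot: [1.205, 2.901, 0.0]
contact_force: [-0.3, -0.1, -3.1]
opening: 0.628
finger_force: 30.0
```

Call:
play_rows(steps=[[[0, 0, 0.004, 0, 0, 0], [0, 0, 0.007, 0, 0, 0], [0, 0, 0.007, 0, 0, 0]]])

```text
clock: 56.2
eef_pos: [0.5883, -0.0193, 0.1719]
tcp_rot: [1.205, 2.901, -0.0]
contact_force: [-0.8, -0.4, 0.4]
opening: 0.629
finger_force: 30.0
```

Contact is beginning, so I'll take it 0.6 mm further, then release and fetch the jar.

Call:
play_rows(steps=[[[0, 0, 0.003, 0, 0, 0], [0, 0, 0.003, 0, 0, 0]]])

```text
clock: 56.4
eef_pos: [0.5885, -0.0194, 0.1719]
tcp_rot: [1.205, 2.901, -0.0]
contact_force: [-1.3, -1.0, 5.2]
opening: 0.624
finger_force: 30.0
```

Call:
play_rows(steps=[[[0, 0, 0, 0, 0, 0], [0, 0, 0, 0, 0, 0], [0, 0, 0, 0, 0, 0], [0, 0, 0, 0, 0, 0], [0, 0, 0, 0, 0, 0], [0, 0, -0.1, 0, 0, 0], [0, 0, -0.3, 0, 0, 0], [0, 0, -0.5, 0, 0, 0], [0, 0, -0.62, 0, 0, 0], [0, 0, -0.65, 0, 0, 0], [0, 0, -0.65, 0, 0, 0]]], grip=0)

```text
clock: 57.5
eef_pos: [0.5884, -0.0192, 0.3015]
tcp_rot: [1.204, 2.9, 0.001]
contact_force: [-0.4, 0.4, -0.8]
opening: 1.0
finger_force: 0.0
```

```bash
python3 - <<'E'
from h import *
st=read_state();print(st["eef_pos"].round(4), st["opening"])
plan([[(.585,.16,.30,135)],[(.582,.337,.30,135)],[(.582,.337,.172,135)]])
E
```

```text
[ 0.5884 -0.0192  0.3015] 0.9997855238932332
call
   [0.647, 0.62, 0.008, 0.002, 0.002, -0.004]
call
   [0.636, 0.615, 0.0, 0.0, 0.0, 0.0]
call
   [0.0, 0.0, 0.64, 0.0, 0.0, 0.0]
```

Call:
play_rows(steps=[[[0.16, 0.16, 0, 0, 0, 0], [0.33, 0.32, 0, 0, 0, 0], [0.5, 0.48, 0, 0, 0, 0], [0.65, 0.62, 0, 0, 0, 0]]])

```text
clock: 57.9
eef_pos: [0.5832, 0.1621, 0.2985]
tcp_rot: [-1.204, -2.898, 0.003]
contact_force: [0.0, 0.1, 0.0]
opening: 0.997
finger_force: 0.0
```

Call:
play_rows(steps=[[[0.16, 0.16, 0, 0, 0, 0], [0.33, 0.32, 0, 0, 0, 0], [0.5, 0.48, 0, 0, 0, 0], [0.6, 0.58, 0, 0, 0, 0], [0.635, 0.615, 0, 0, 0, 0], [0.635, 0.615, 0, 0, 0, 0], [0.635, 0.615, 0, 0, 0, 0], [0.635, 0.615, 0, 0, 0, 0]]])

```text
clock: 58.7
eef_pos: [0.582, 0.3355, 0.3005]
tcp_rot: [-1.207, -2.9, 0.002]
contact_force: [0.3, -0.2, -0.4]
opening: 0.998
finger_force: 0.0
```

Call:
play_rows(steps=[[[0, 0, 0.15, 0, 0, 0], [0, 0, 0.3, 0, 0, 0], [0, 0, 0.42, 0, 0, 0], [0, 0, 0.54, 0, 0, 0], [0, 0, 0.61, 0, 0, 0], [0, 0, 0.635, 0, 0, 0], [0, 0, 0.635, 0, 0, 0], [0, 0, 0.635, 0, 0, 0]]])

```text
clock: 59.5
eef_pos: [0.5826, 0.3372, 0.1752]
tcp_rot: [1.205, 2.9, 0.002]
contact_force: [0.7, 0.2, 0.6]
opening: 0.996
finger_force: 0.0
```

Call:
play_rows(steps=[[[0, 0, 0, 0, 0, 0], [0, 0, 0, 0, 0, 0], [0, 0, 0, 0, 0, 0], [0, 0, 0, 0, 0, 0], [0, 0, 0, 0, 0, 0], [0, 0, 0, 0, 0, 0], [0, 0, 0, 0, 0, 0], [0, 0, 0, 0, 0, 0]]], grip=255)

```text
clock: 60.3
eef_pos: [0.582, 0.3374, 0.1744]
tcp_rot: [1.205, 2.901, 0.001]
contact_force: [-0.8, 0.2, 5.2]
opening: 0.674
finger_force: 30.0
```

```bash
python3 - <<'E'
from h import *
st=read_state();p=st["eef_pos"];z=p[2];print(p.round(4), st["opening"])
plan([[(p[0],p[1],z+.1,135)],[(.5819,.0689,z+.1,135)],[(.5819,.0689,z+.002,135)]])
E
```

```text
[0.582  0.3374 0.1744] 0.6742249356774358
call
   [0.0, 0.0, -0.5, 0.001, 0.0, -0.004]
call
   [-0.949, -0.95, 0.0, 0.0, 0.0, 0.0]
call
   [0.0, 0.0, 0.49, 0.0, 0.0, 0.0]
```

Call:
play_rows(steps=[[[0, 0, -0.05, 0, 0, 0], [0, 0, -0.15, 0, 0, 0], [0, 0, -0.3, 0, 0, 0], [0, 0, -0.42, 0, 0, 0], [0, 0, -0.48, 0, 0, 0], [0, 0, -0.5, 0, 0, 0], [0, 0, -0.5, 0, 0, 0]]])

```text
clock: 61.0
eef_pos: [0.5816, 0.337, 0.2737]
tcp_rot: [-1.205, -2.901, 0.001]
contact_force: [-0.6, -0.4, -3.0]
opening: 0.673
finger_force: 30.0
```

Call:
play_rows(steps=[[[-0.04, -0.04, 0, 0, 0, 0], [-0.12, -0.12, 0, 0, 0, 0], [-0.24, -0.24, 0, 0, 0, 0], [-0.37, -0.37, 0, 0, 0, 0], [-0.5, -0.5, 0, 0, 0, 0], [-0.62, -0.62, 0, 0, 0, 0], [-0.74, -0.74, 0, 0, 0, 0], [-0.84, -0.84, 0, 0, 0, 0], [-0.92, -0.92, 0, 0, 0, 0], [-0.95, -0.95, 0, 0, 0, 0], [-0.95, -0.95, 0, 0, 0, 0], [-0.95, -0.95, 0, 0, 0, 0]]])

```text
clock: 62.2
eef_pos: [0.5811, 0.0689, 0.2736]
tcp_rot: [-1.205, -2.9, 0.0]
contact_force: [-0.9, -0.6, -4.1]
opening: 0.667
finger_force: 30.0
```

Call:
play_rows(steps=[[[0, 0, 0.05, 0, 0, 0], [0, 0, 0.14, 0, 0, 0], [0, 0, 0.24, 0, 0, 0], [0, 0, 0.33, 0, 0, 0], [0, 0, 0.4, 0, 0, 0], [0, 0, 0.44, 0, 0, 0], [0, 0, 0.46, 0, 0, 0], [0, 0, 0.47, 0, 0, 0], [0, 0, 0.475, 0, 0, 0], [0, 0, 0.48, 0, 0, 0], [0, 0, 0.48, 0, 0, 0]]])

```text
clock: 63.3
eef_pos: [0.5816, 0.0684, 0.1785]
tcp_rot: [1.205, 2.901, 0.001]
contact_force: [-0.0, 0.0, -2.9]
opening: 0.674
finger_force: 30.0
```

Call:
play_rows(steps=[[[0, 0, 0.005, 0, 0, 0], [0, 0, 0.01, 0, 0, 0], [0, 0, 0.015, 0, 0, 0], [0, 0, 0.015, 0, 0, 0]]])

```text
clock: 63.7
eef_pos: [0.5812, 0.0685, 0.1749]
tcp_rot: [-1.205, -2.901, 0.0]
contact_force: [-0.9, 0.8, -3.8]
opening: 0.672
finger_force: 30.0
```

Call:
play_rows(steps=[[[0, 0, 0.004, 0, 0, 0], [0, 0, 0.006, 0, 0, 0], [0, 0, 0.006, 0, 0, 0]]])

```text
clock: 64.0
eef_pos: [0.5813, 0.0685, 0.1738]
tcp_rot: [-1.205, -2.901, 0.0]
contact_force: [0.5, 0.9, -3.2]
opening: 0.67
finger_force: 30.0
```

Call:
play_rows(steps=[[[0, 0, 0.003, 0, 0, 0], [0, 0, 0.005, 0, 0, 0], [0, 0, 0.005, 0, 0, 0]]])

```text
clock: 64.3
eef_pos: [0.5815, 0.0685, 0.1734]
tcp_rot: [1.205, 2.901, 0.0]
contact_force: [-2.3, -0.4, 3.8]
opening: 0.672
finger_force: 30.0
```

Contact is made. I'll release, rise, back off to the side and check.

Call:
play_rows(steps=[[[0, 0, 0, 0, 0, 0], [0, 0, 0, 0, 0, 0], [0, 0, 0, 0, 0, 0], [0, 0, 0, 0, 0, 0], [0, 0, 0, 0, 0, 0], [0, 0, -0.1, 0, 0, 0], [0, 0, -0.3, 0, 0, 0], [0, 0, -0.55, 0, 0, 0], [0, 0, -0.8, 0, 0, 0], [0, 0, -1, 0, 0, 0], [0, 0, -1, 0, 0, 0]]], grip=0)

```text
clock: 65.4
eef_pos: [0.5837, 0.0687, 0.3795]
tcp_rot: [1.201, 2.892, 0.008]
contact_force: [0.9, 0.4, -0.2]
opening: 0.998
finger_force: 0.0
```

Call:
play_rows(steps=[[[0.2, 0, -0.05, 0, 0, 0], [0.4, 0, -0.1, 0, 0, 0], [0.6, 0, -0.15, 0, 0, 0], [0.7, 0, -0.2, 0, 0, 0], [0.7, 0, -0.2, 0, 0, 0], [0.7, 0, -0.2, 0, 0, 0], [0.7, 0, -0.2, 0, 0, 0]]])

```text
clock: 66.1
eef_pos: [0.4829, 0.1671, 0.412]
tcp_rot: [-1.206, -2.9, 0.001]
contact_force: [0.3, 0.2, 0.0]
opening: 0.999
finger_force: 0.0
```

```bash
python3 - <<'E'
from h import *
st=read_state(); print(st["eef_pos"].round(4)); w=grab_frame("wrist"); s=grab_frame("side")
cv2.imwrite("pics/f_s.png",s); cv2.imwrite("pics/f_w.png",w)
for n,z in dict(bottle_mid=.081,jar_mid=.077,reagent_mid=.084,weight_mid=.11,weight_small_mid=.029,tub_mid=.037).items():
  for c in("wrist","side"):
    for q in spotter.landmark_of(c,n)[:1]: print(n,c,round(q["conf"],2),at_z(c,px(q["centre"]),z,st).round(4))
E
```

```text
[0.4829 0.1671 0.412 ]
bottle_mid wrist 0.61 [ 0.5984 -0.1068  0.081 ]
bottle_mid side 0.61 [ 0.6012 -0.1025  0.081 ]
jar_mid wrist 0.76 [0.577  0.0708 0.077 ]
jar_mid side 0.88 [0.5748 0.0638 0.077 ]
reagent_mid side 0.74 [ 0.5871 -0.0188  0.084 ]
tub_mid wrist 0.91 [0.3514 0.0866 0.037 ]
tub_mid side 0.56 [0.3453 0.0816 0.037 ]
```

View pics/f_s.png

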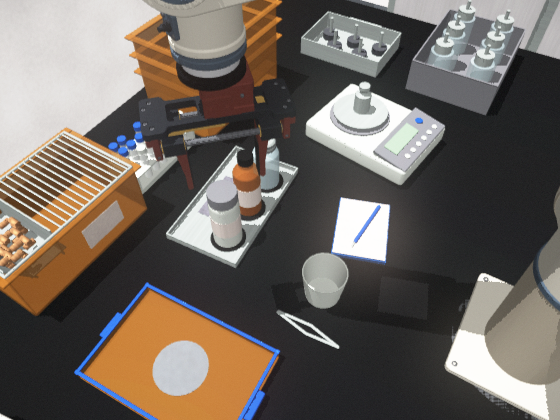

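View pics/f_w.png

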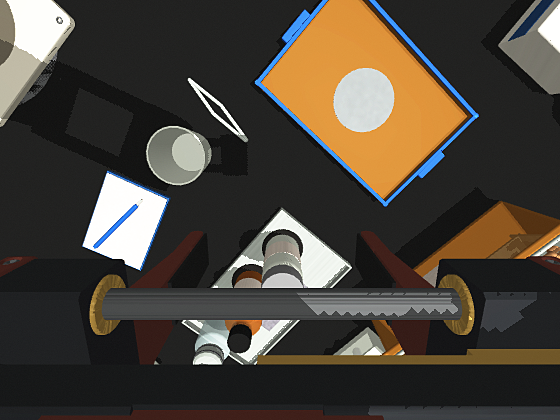

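The side view shows all three containers upright on their own pads at (227,243), (246,210) and (267,180) px. The weight is on the pan at (363,97), the lid is empty, and the gripper is clear of everything.

```bash
python3 -c "
from station import workorder; print(workorder.finish_job())"
```

```text
the job is handed in; nothing more can be done
None
```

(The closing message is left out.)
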